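Clamp a notebook in the star-wheel book press

TASK

The notebook stands loosely between the jaws of the small book press. Gently slide it home against the press's end stop, then tighten the jaws by turning the star wheel clockwise, pushing its spokes round one after another, until the notebook is held firmly but not crushed, and take your hand away. Do not push the jaws by hand, and leave the computer mouse, glasses case and magnifier alone.

Things in the scene. Friction and masses are not known exactly. Their poses are not given: they have to be found in the camera images.
- press: Book press fixed to the desk: wooden bed 200 x 285 mm, its top 20 mm above the desk. Origin on the desk under the middle of the jaws. x runs along the jaws to the end stop, y from the moving jaw (star-wheel side) to the fixed jaw. Jaws: x -55 to 55 mm, z 22 to 98 mm. The fixed jaw's cork face is near y = 20 mm, but has been set anywhere up to 4 mm either way.
- jaw: Moving jaw, axes as the press, origin on the front of its sprung cork pad at desk level. It slides to +y of the press by 8 mm for each radian the wheel turns clockwise. At the start the jaws stand 17 to 35 mm wider apart than the notebook is thick. Grip on the notebook wanted: about 35 N (20 to 55 N is firm; over 80 N crushes it). The wheel's friction keeps the jaw where it is left.
- wheel: Star wheel (capstan) on a vertical axis, 150 mm to -y of the press origin. Origin on the axis in the plane of the spokes, 125 mm above the desk. Four steel spokes 10 mm thick at 90 degrees, along this body's +x, +y, -x, -y, with black balls of 19 mm, centred 88 mm out; hub radius 22 mm, 18 mm above and below the spokes. Clear space below the spokes down to the bed, but for the housing within 35 mm of the axis.
- spoke_ball (a point): Centre of the black ball on the spoke along the wheel body's +x. Feel of the wheel while it is moving slowly: steady friction of 0.50 N m (7 N square on a spoke 70 mm from the axis); once the jaws grip, 0.008 N m more for each newton of grip, so about 11 N at 70 mm means 35 N. The push reads less when you stop (free wheel then 0.3 to 0.4 N m). It does not spring back.
- stop_face (a point): Middle of the end stop's face, a wooden upright across the bed at x = 76 mm of the press, from 20 to 116 mm above the desk; the far end of the notebook goes flat against it.
- notebook_mid (a point): Centre of the dark leather notebook that stands on its long edge between the jaws: 150 mm long (along press x), 16 mm thick, about 100 mm tall, 70 mm up from the desk to this point. It starts 20 to 40 mm short of the stop, its near end sticking out of the jaws toward the robot. At home this point lies 75 mm from the stop face. It slides with 1 to 2 N; 15 N is too hard.
- notebook: The same notebook, 0.13 to 0.25 kg. Its origin lies in the middle of one cover; its x axis runs along its length.
- mouse: Light grey computer mouse, 111 x 60 x 36 mm, origin under its centre. Bystander to the left of the press.
- case: Dark red glasses case, 58 x 155 x 36 mm, origin under its centre. Bystander to the right of the press.
- magnifier: Brass magnifier with a dark wooden handle, 86 x 189 x 17 mm, origin under its centre. Bystander lying left of the press, nearer the robot.
Things that resemble listed ones, but are neither listed nor needed, are in the scene too. Leave any purple look-alike of the notebook alone.

How it is judged:
On the way:
1. the notebook stands against the end stop, still loose in the jaws (x of notebook_mid in the frame of press above -0.003 m and contact force between jaw and notebook below 5 N), for 0.2 s.
At the end, for the whole second after the job is handed in: The notebook stands upright and still against the end stop (within about 4 mm), gripped by the moving jaw with 20 to 55 N (x of notebook_mid in the frame of press above -0.004 m and contact force between jaw and notebook between 20 and 55 N and angle between notebook's own y axis and vertical below 0.1 rad and linear speed of notebook below 0.01 m/s); the robot touches nothing.
It fails at once if the robot shoves the notebook with more than 15 N (contact force between the arm and notebook above 15 N).
It fails at once if the robot pushes the moving jaw directly with more than 8 N (contact force between the arm and jaw above 8 N).
It fails at once if the notebook is crushed: jaw force over 80 N (contact force between jaw and notebook above 80 N).
It fails at once if the mouse, glasses case or magnifier is moved more than 15 mm (distance of any of mouse, case, magnifier from where it was at the start of the episode above 0.015 m).
It also fails if it takes over 72 s, if anything falls off the work surface, if the arm or the gripper's body presses on something with over 40 N, if the wrist force passes 120 N, or if a joint passes its speed limit or range.

ROBOT

A 7-joint arm with a two-finger parallel gripper is mounted at the origin on the work surface; the furniture and walls round the work are solid. World frame = base frame: x ahead of the robot, y to its left, z up, the work surface at z = 0. Lengths are in m, angles in rad, forces in N, time in s.
With the tool pointing down it reaches from about 0.425 to 1.025 m from the base axis. Payload 9.4 kg.
Tool frame: the origin (TCP) lies midway between the tips of the shut fingers; the grasp point (between the pads) lies 19 mm behind it; y points along the fingers, z is the direction in which the jaws open and shut, and the axes are right-handed (so a half turn about y gives the same grasp; the last joint's range is limited). The gripper opens to 93 mm and grips with 3 to 60 N. Pads are 15 mm wide; open, the fingers measure 128 mm over their backs; the gripper's body (75 mm by 188 mm) begins 65 mm behind the grasp point.
Start: joints at [1.062, 0.599, -0.003, 1.599, 0.002, 0.943, -0.08], TCP at [0.303, -0.658, 0.219] pointing down, gripper open.
Joint ranges: [-2.57, 2.57], [-0.35, 1.97], [-1.29, 1.29], [0.11, 2.56], [-1.05, 4.19], [0.11, 1.86], [-2.63, 2.63]. Speed limits (rad/s): [2.22, 2.22, 3.01, 3.01, 3.14, 3.14, 3.14].

INTERFACE

Orientations are given as a unit quaternion [w, x, y, z].
In Python, from plant import * gives the robot as it stands.
- The arm moves only by the shell command python3 -m creep 'ROWS' [OPENING] [FORCE]. ROWS is JSON, a list of rows, each an object of numbers: "tx", "ty", "tz": the shift along the world's x, y, z in mm; "yaw": the turn about the world's z in degrees. A call has 1 to 10 rows; each row is the pose to reach, as a shift and turn from the pose measured when the call began; what a row does not reach only later rows make up. A row lasts 1/10 s, in which the tool goes at most 50 mm and 8.59 degrees, less where a joint would pass 70% of its speed; a pose out of reach is approached as far as the arm can. A call with a gripper value outside its range is refused whole. OPENING is the opening, from 0 (shut) to 1 (fully open), set as the call begins (- or left out, the last holds). The fingers move at their own pace and stop on an object; FORCE is the grip in N (left out, the last holds). Time passes only in rows, so rows that repeat a pose let the fingers close. It gives the time, the measured TCP pose, the force and the opening at its end, in the units of the state.
- state(): the state, without advancing time (a new reading comes with each control period).
- snapshot(name): name is "scene" or "top" or "wrist"; returns a dict with "color" (400x640x3 uint8, red, green, blue), "depth" (400x640 float32, m along the optical axis (not along the pixel's ray), 0 where there is no reading), "intrinsics" (3x3 intrinsics, pixels), "distortion" ([k1, k2, p1, p2, k3] as OpenCV has them; the pictures are not rectified), "position" and "orientation" of the camera in the world. Camera axes: x right, y up, looking along -z (the intrinsics and any distortion apply to the point x, -y, -z); pixel columns grow to the right and rows downward; lengths in m; the calibration is good to about 2 mm. A picture is of the moment at which its call begins.
- sign_off(): hands the job in, once; it reports no verdict.
Trained networks look in a picture, given as the dict that the camera call returned (one of the last four; its "shot" number tells which), for a name from the list of things; names that differ only in an ending like _2 or _b are one class to them, and where a whole thing is asked for, a point or a joint stands for the part that bears it (a point fixed in the world has none). Each returns a list of dicts, best first, with "p" (0 to 1); they miss things now and then, are a little off and sometimes report something else, mostly with a low value. They report only what shows in the picture. A call takes as long as a camera call. They do not tell look-alikes from the thing itself.
- find_in(query, picture): "rect" ([left, top, width, height] in pixels, round what is visible of it).
- cut_out(query, picture): "pixels" (400x640 bool, what is visible of it) and "rect" ([left, top, width, height] in pixels, round what is visible of it).
- place_of(query, picture): "xy" ([column, row] in pixels: a listed point, or the origin of a listed thing).
The state is a dict: "time_s": time; "qpos": joint angles; "qvel": joint speeds; "effort": joint torques, N m; "ee_pos": TCP position; "orientation": TCP orientation; "force": force on the tool from outside, world axes, zero at the start; "wrist_torque": the same for the moment, N m; "opening": opening from 0.0 (shut) to 1.0 (fully open).
Only numpy, scipy, OpenCV 4.12 (cv2) and the standard library are available. Lean on these libraries where they do the work, as an engineer would, in place of code of your own. Each camera call takes 0.05 s, during which the arm holds its last target.

## Working session

There is one attempt and no reset: what is moved stays moved. The work goes in short steps, Python scripts to look and compute and a shell command to move; the robot and the scene stay as the last step left them, time stands still between calls to the robot, and variables do not carry over. Pictures are saved under pics/ and viewed, and the job is handed in when it is done.

```bash
ls; mkdir -p pics; cat > h.py <<'E'
from plant import *
import numpy as np, cv2
from scipy.spatial.transform import Rotation as R
def save(p,name,crop=None,scale=1):
    im=p["color"][:,:,::-1]
    if crop: l,t,w,h=crop; im=im[t:t+h,l:l+w]
    if scale!=1: im=cv2.resize(im,None,fx=scale,fy=scale,interpolation=cv2.INTER_CUBIC)
    cv2.imwrite("pics/"+name,im)
def rot(p):
    q=np.array(p["orientation"]); return R.from_quat(q[[1,2,3,0]]).as_matrix()
def ray(p,uv):
    n=cv2.undistortPoints(np.array(uv,float).reshape(-1,1,2),np.array(p["intrinsics"],float),np.array(p["distortion"],float)).reshape(-1,2)
    d=np.c_[n[:,0],-n[:,1],-np.ones(len(n))]
    return d@rot(p).T
def at_z(p,uv,z):
    d=ray(p,uv);o=np.array(p["position"]); return o+d*((z-o[2])/d[:,2])[:,None]
def at_depth(p,uv):
    d=ray(p,uv);uv=np.array(uv).reshape(-1,2).round().astype(int)
    return np.array(p["position"])+d*p["depth"][uv[:,1],uv[:,0]][:,None]
def proj(p,X):
    X=(np.array(X,float).reshape(-1,3)-np.array(p["position"]))@rot(p)
    X=X*[1,-1,-1]
    return cv2.projectPoints(X,np.zeros(3),np.zeros(3),np.array(p["intrinsics"],float),np.array(p["distortion"],float))[0].reshape(-1,2)
E
python3 - <<'E'
from h import *
s=state();print({k:np.round(v,3) for k,v in s.items()})
for n in ["scene","top"]:
    p=snapshot(n);save(p,n+"0.png");print(n,p["position"],np.array(p["intrinsics"]).tolist())
    for q in ["press","jaw","wheel","notebook","mouse","case","magnifier","spoke_ball","stop_face","notebook_mid"]:
        print(q,[(np.round(r["xy"],1).tolist(),round(r["p"],2)) for r in place_of(q,p)][:4])
E
```

```text
pics
{'time_s': np.float64(0.0), 'qpos': array([ 1.062,  0.6  , -0.003,  1.6  ,  0.002,  0.943, -0.08 ]), 'qvel': array([-0.001,  0.   , -0.001,  0.001,  0.   ,  0.002,  0.001]), 'effort': array([-3.0000e-03, -7.6506e+01,  1.4970e+00, -2.5235e+01, -5.2000e-02,
        1.7000e-02,  0.0000e+00]), 'ee_pos': array([ 0.303, -0.658,  0.218]), 'orientation': array([ 0.151, -0.152,  0.691, -0.69 ]), 'force': array([ 0.513, -0.716, -0.355]), 'wrist_torque': array([-0.023, -0.001, -0.016]), 'opening': np.float64(1.001)}
scene [-0.24771459  1.19049533  0.8049673 ] [[444.75664158697464, 0.0, 315.2375185248623], [0.0, 444.75664158697464, 190.6587438258458], [0.0, 0.0, 1.0]]
press [([297.7, 210.3], 0.73)]
jaw []
wheel [([326.4, 163.0], 0.64)]
notebook [([418.4, 190.3], 0.89), ([367.0, 202.6], 0.84), ([194.7, 265.3], 0.73), ([307.2, 195.9], 0.72)]
mouse [([275.1, 235.3], 0.72)]
case [([372.5, 178.1], 0.69)]
magnifier [([297.3, 210.9], 0.7)]
spoke_ball [([312.5, 154.0], 0.68), ([307.5, 198.5], 0.16)]
stop_face [([281.0, 187.4], 0.68), ([304.7, 196.5], 0.53), ([299.3, 209.8], 0.39)]
notebook_mid [([413.7, 184.3], 0.97), ([306.4, 194.7], 0.92), ([197.2, 260.6], 0.88), ([373.5, 205.0], 0.59)]
top [0.41422017 0.08844139 1.38901948] [[367.3162731012119, 0.0, 323.7260696809861], [0.0, 367.3162731012119, 196.81496540719812], [0.0, 0.0, 1.0]]
press [([337.2, 169.5], 0.85)]
jaw [([341.7, 170.8], 0.65)]
wheel [([380.8, 166.9], 0.61), ([438.3, 202.0], 0.41)]
notebook [([418.6, 260.1], 0.81), ([205.9, 161.6], 0.81), ([364.6, 229.1], 0.73), ([334.1, 177.0], 0.63)]
mouse [([288.2, 176.7], 0.73), ([395.1, 148.6], 0.41)]
case [([440.3, 202.3], 0.81)]
magnifier [([295.9, 221.5], 0.58)]
spoke_ball [([397.9, 144.7], 0.89)]
stop_face [([336.5, 147.4], 0.62)]
notebook_mid [([421.5, 252.2], 0.82), ([203.8, 158.5], 0.8), ([335.9, 178.6], 0.74), ([361.6, 232.6], 0.71)]
```

```bash
python3 - <<'E'
from h import *
p=snapshot("top");save(p,"top1.png",(240,100,240,180),3.3)
p=snapshot("scene");save(p,"scene1.png",(220,110,200,150),4)
E
```

```text
(no output)
```

View pics/top0.png

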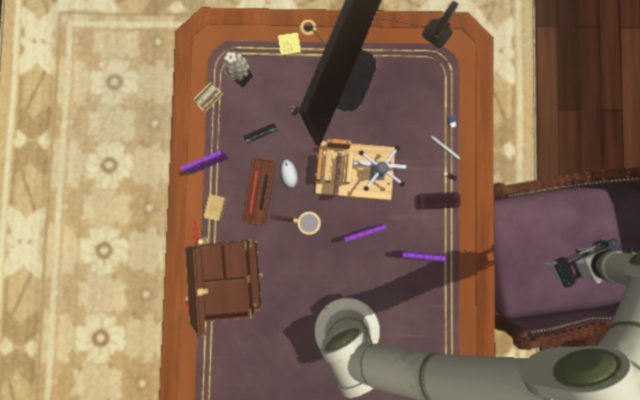

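View pics/top1.png

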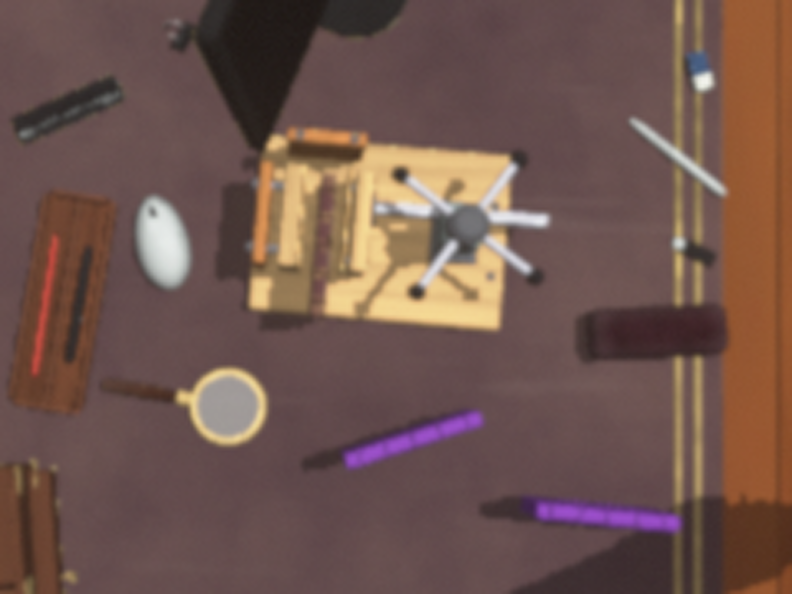

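View pics/scene1.png

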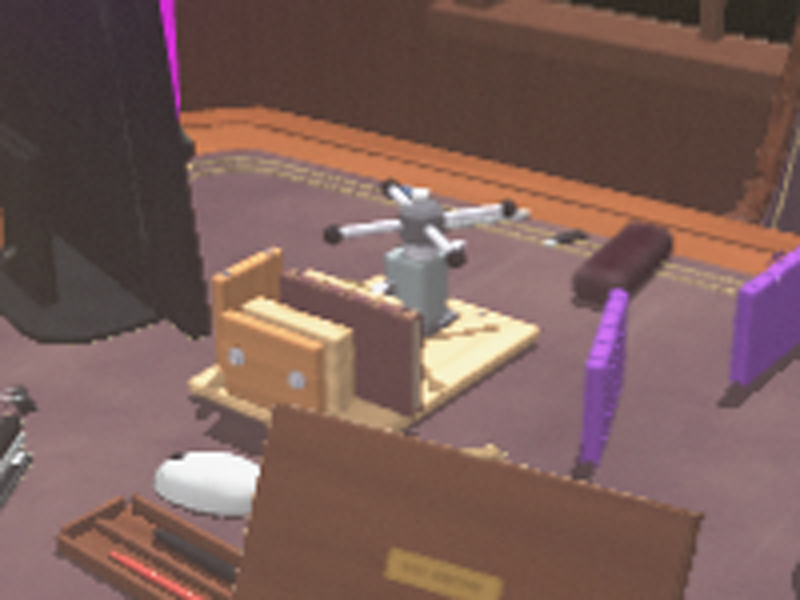

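The dark notebook in the press is at about (337,175) in the top view. The purple ones at (365,232) and (420,257), and the one at (204,161), are look-alikes and stay untouched. The wheel's hub is at about (382,168), with its four balls at roughly 45° to the press. Next I fit the poses.

```bash
cat > fit.py <<'E'
from h import *
from scipy.optimize import least_squares
p=snapshot("top")
c=lambda pts:np.array(pts,float)/3.3+[240,100]-0.35
TR,BR,BL=at_z(p,c([(515,153),(500,328),(248,308)]),.02)
print("bed",TR,BR,BL, np.linalg.norm(TR-BR),np.linalg.norm(BR-BL))
yd=BL-BR; print("yaw from y edge",np.degrees(np.arctan2(-yd[0],yd[1]))); xd=TR-BR; print("yaw x",np.degrees(np.arctan2(xd[1],xd[0])))
B=at_z(p,c([(402,174),(518,158),(535,276),(417,291)]),.125); print("balls",B.round(4), "mean",B.mean(0))
print("hub",at_z(p,c([(469,225)]),.143))
N=at_z(p,c([(328,178),(316,313)]),.12);print("nb top ends",N)
print("nb depth pts",at_depth(p,c([(327,190),(324,220),(320,260),(318,300)])).round(4))
print("stop top",at_z(p,c([(290,130),(366,136)]),.116))
print("jaw fixed top edges",at_z(p,c([(303,170),(296,268)]),.098), "mov",at_z(p,c([(357,180),(350,270)]),.098))
s=state();q=s["orientation"];print(R.from_quat(np.array(q)[[1,2,3,0]]).as_matrix().round(3))
E
python3 fit.py; python3 - <<'E'
from h import *
p=snapshot("top");save(p,"top2.png",(310,125,100,80),8)
E
```

```text
bed [ 0.68966621 -0.17088082  0.02      ] [ 0.4897298  -0.15593086  0.02      ] [0.5064926  0.12925902 0.02      ] 0.20049455308093972 0.28568209563932173
yaw from y edge -3.36384145520628
yaw x -4.276251814914326
balls [[ 0.6439 -0.0326  0.125 ]
 [ 0.6633 -0.1542  0.125 ]
 [ 0.5391 -0.1732  0.125 ]
 [ 0.5209 -0.0501  0.125 ]] mean [ 0.59180112 -0.10252002  0.125     ]
hub [[ 0.58886656 -0.1008644   0.143     ]]
nb top ends [[0.63898732 0.04491274 0.12      ]
 [0.49597096 0.05484256 0.12      ]]
nb depth pts [[0.6255 0.0459 0.1244]
 [0.5942 0.0483 0.1207]
 [0.5518 0.0517 0.1207]
 [0.5094 0.0531 0.124 ]]
stop top [[0.69023768 0.08604728 0.116     ]
 [0.68541714 0.00532007 0.116     ]]
jaw fixed top edges [[0.65100654 0.07116676 0.098     ]
 [0.54515874 0.07656313 0.098     ]] mov [[0.64134584 0.01299621 0.098     ]
 [0.54419544 0.01880379 0.098     ]]
[[-0.908 -0.     0.418]
 [-0.418 -0.    -0.908]
 [ 0.    -1.    -0.   ]]
```

View pics/top2.png

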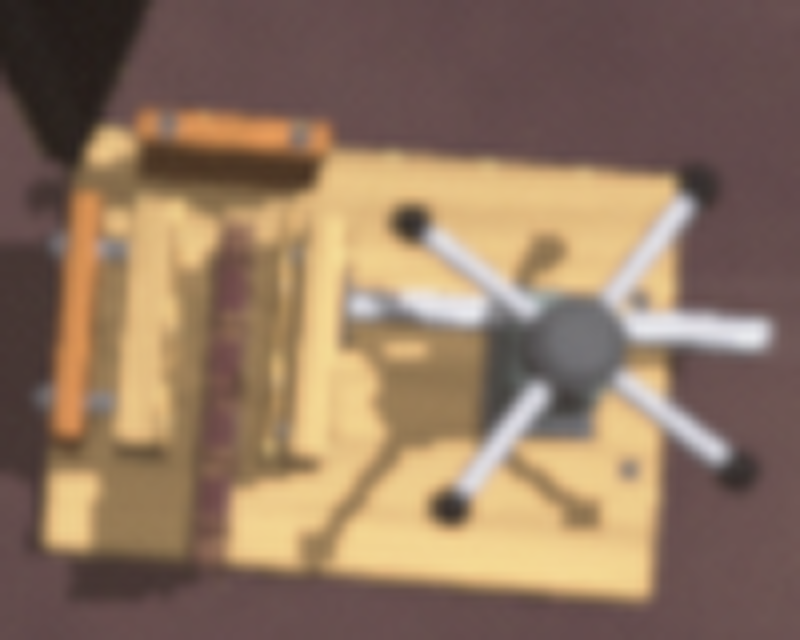

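```bash
python3 -m creep '[{"tx":10,"ty":45,"yaw":-3},{"tx":20,"ty":90,"yaw":-6},{"tx":30,"ty":135,"yaw":-9},{"tx":40,"ty":180,"yaw":-12},{"tx":50,"ty":225,"yaw":-15},{"tx":60,"ty":270,"yaw":-18},{"tx":70,"ty":315,"yaw":-21},{"tx":80,"ty":360,"yaw":-24},{"tx":90,"ty":405,"yaw":-27},{"tx":100,"ty":450,"yaw":-29}]' 0 20
```

```text
invalid input at $[0]: expected keys tx, ty, tz, yaw
```

```bash
python3 -m creep '[{"tx":10,"ty":45,"tz":0,"yaw":-3},{"tx":20,"ty":90,"tz":0,"yaw":-6},{"tx":30,"ty":135,"tz":0,"yaw":-9},{"tx":40,"ty":180,"tz":0,"yaw":-12},{"tx":50,"ty":225,"tz":0,"yaw":-15},{"tx":60,"ty":270,"tz":0,"yaw":-18},{"tx":70,"ty":315,"tz":0,"yaw":-21},{"tx":80,"ty":360,"tz":0,"yaw":-24},{"tx":90,"ty":405,"tz":0,"yaw":-27},{"tx":100,"ty":450,"tz":0,"yaw":-29}]' 0 20
```

```text
time_s: 2.3
ee_pos: [0.4037, -0.2068, 0.2189]
orientation: [0.027, -0.027, -0.707, 0.707]
force: [0.9, 0.0, -0.4]
opening: 0.188
```

```bash
python3 -m creep '[{"tx":9,"ty":44,"tz":0,"yaw":0},{"tx":18,"ty":88,"tz":0,"yaw":0},{"tx":27,"ty":132,"tz":0,"yaw":0},{"tx":36,"ty":176,"tz":0,"yaw":0},{"tx":45,"ty":220,"tz":0,"yaw":0},{"tx":54,"ty":263,"tz":0,"yaw":0},{"tx":54,"ty":263,"tz":-40,"yaw":0},{"tx":54,"ty":263,"tz":-80,"yaw":0},{"tx":54,"ty":263,"tz":-120,"yaw":0},{"tx":54,"ty":263,"tz":-139,"yaw":0}]'
python3 - <<'E'
from h import *
p=snapshot("top");save(p,"top3.png",(290,125,100,80),8)
p=snapshot("wrist");save(p,"w3.png")
p=snapshot("scene");save(p,"scene3.png",(220,110,200,150),4)
s=state();print(s["ee_pos"],s["force"],s["qpos"].round(2) if hasattr(s["qpos"],'round') else s["qpos"])
E
```

```text
time_s: 3.3
ee_pos: [0.4568, 0.0564, 0.0775]
orientation: [0.027, -0.026, -0.706, 0.707]
force: [0.4, 0.4, 0.0]
opening: 0.003
[0.45720994 0.05615205 0.07925019] [-0.08512428  0.81953883  0.09402862] [-0.24  0.53 -0.01  2.31  0.01  0.3  -1.91]
```

View pics/top3.png

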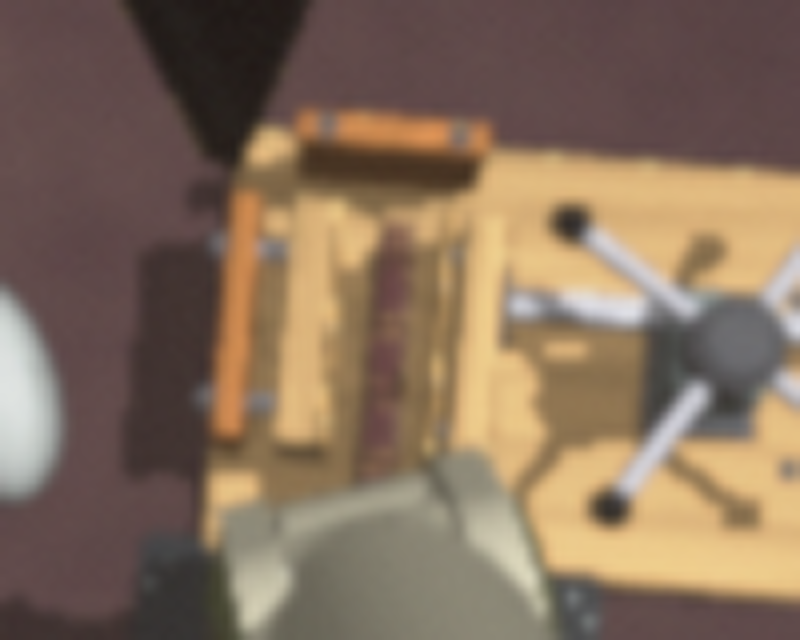

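View pics/w3.png

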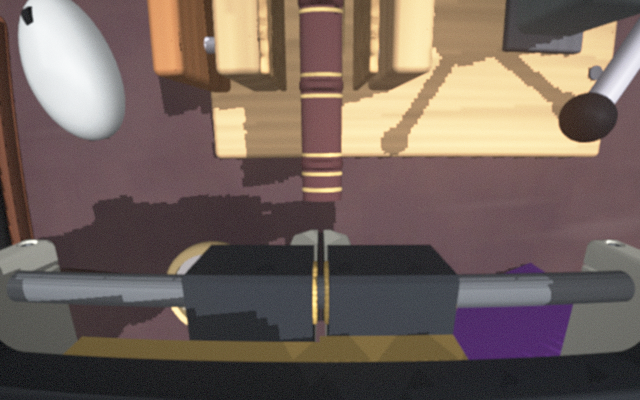

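View pics/scene3.png

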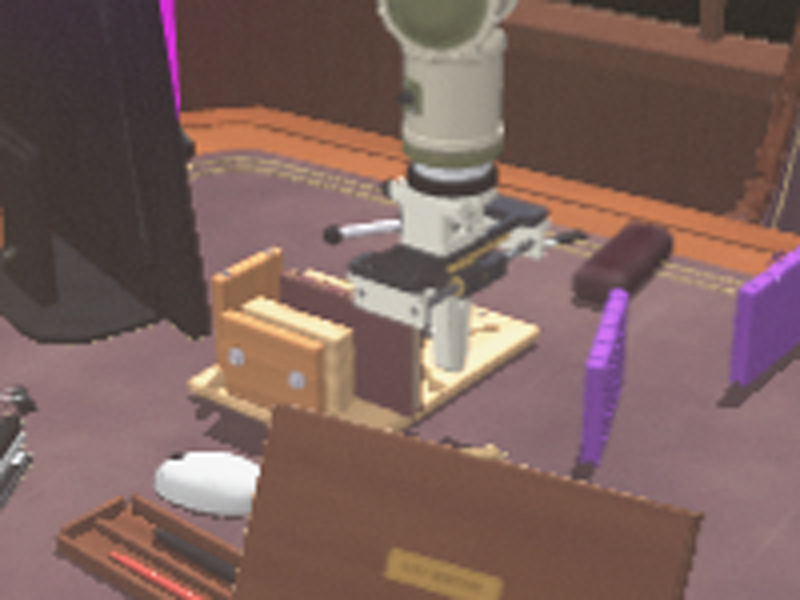

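The scene confirms that the dark notebook is in line with the shut fingers. Its near end is at about (320,200) in the wrist view, directly ahead of the finger gap. I'll push gently along press x.

```bash
python3 -m creep '[{"tx":8,"ty":-0.5,"tz":0,"yaw":0},{"tx":16,"ty":-1,"tz":0,"yaw":0},{"tx":20,"ty":-1.3,"tz":0,"yaw":0},{"tx":23,"ty":-1.5,"tz":0,"yaw":0},{"tx":26,"ty":-1.7,"tz":0,"yaw":0},{"tx":29,"ty":-1.9,"tz":0,"yaw":0},{"tx":32,"ty":-2.1,"tz":0,"yaw":0},{"tx":35,"ty":-2.3,"tz":0,"yaw":0},{"tx":38,"ty":-2.5,"tz":0,"yaw":0},{"tx":41,"ty":-2.7,"tz":0,"yaw":0}]'
python3 - <<'E'
from h import *
p=snapshot("wrist");save(p,"w4.png")
s=state();print(s["ee_pos"],s["force"])
E
```

```text
time_s: 4.45
ee_pos: [0.4983, 0.0535, 0.0792]
orientation: [0.028, -0.026, -0.706, 0.707]
force: [-1.3, -0.1, 1.9]
opening: 0.006
[0.4990527  0.05344608 0.07923035] [ 1.02671488  0.45984124 -0.07627035]
```

View pics/w4.png

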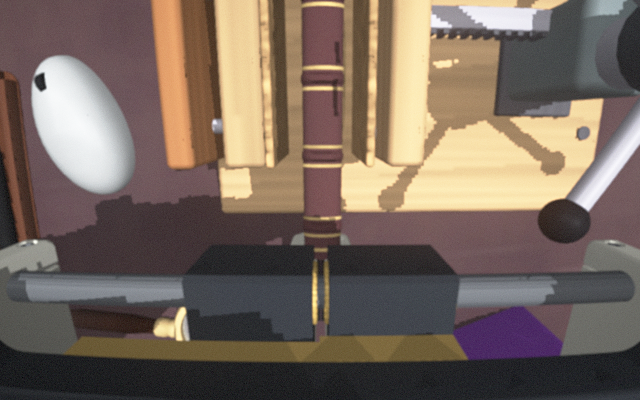

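```bash
python3 -m creep '[{"tx":2,"ty":-0.1,"tz":0,"yaw":0},{"tx":4,"ty":-0.2,"tz":0,"yaw":0},{"tx":6,"ty":-0.4,"tz":0,"yaw":0},{"tx":8,"ty":-0.5,"tz":0,"yaw":0},{"tx":10,"ty":-0.6,"tz":0,"yaw":0},{"tx":11.5,"ty":-0.7,"tz":0,"yaw":0},{"tx":13,"ty":-0.8,"tz":0,"yaw":0}]'
python3 - <<'E'
from h import *
p=snapshot("wrist");save(p,"w5.png")
p=snapshot("scene");save(p,"scene5.png",(250,150,100,75),8)
F=[]
for i in range(4): snapshot("wrist");F.append(state()["force"])
print(state()["ee_pos"],np.mean(F,0))
E
```

```text
time_s: 5.2
ee_pos: [0.5122, 0.0526, 0.0792]
orientation: [0.027, -0.027, -0.706, 0.707]
force: [-1.1, 0.7, -1.1]
opening: 0.007
[0.51218597 0.05266608 0.07929055] [ 0.29768693 -0.26322347 -0.13935636]
```

View pics/w5.png

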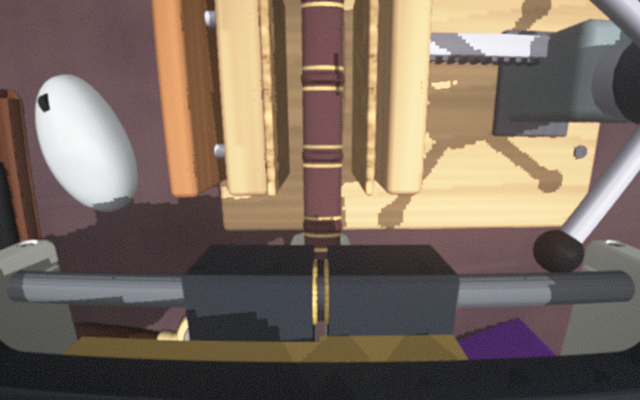

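View pics/scene5.png

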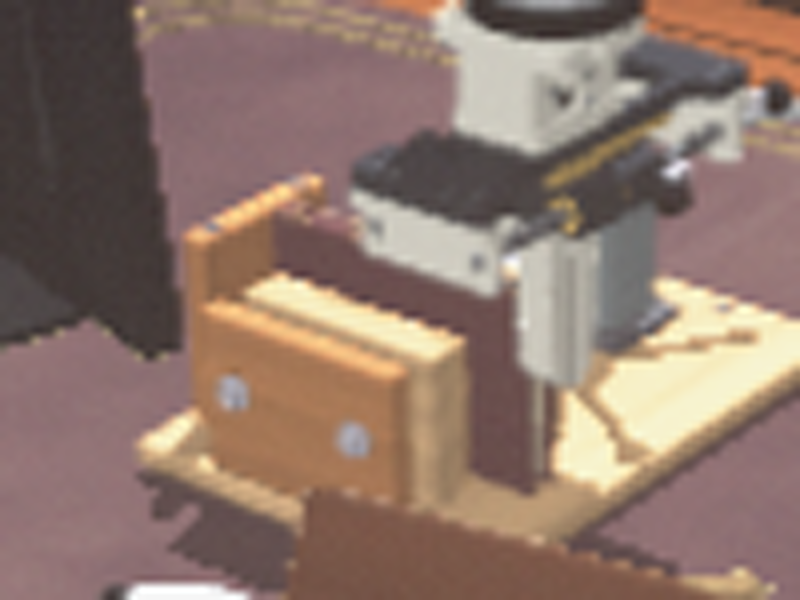

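The notebook is sliding upright, still centred on the fingers. From here I use small steps until the force rises at the stop.

```bash
python3 -m creep '[{"tx":1,"ty":0,"tz":0,"yaw":0},{"tx":2,"ty":-0.1,"tz":0,"yaw":0},{"tx":3,"ty":-0.2,"tz":0,"yaw":0}]'|egrep 'ee|force'
python3 -m creep '[{"tx":1,"ty":0,"tz":0,"yaw":0},{"tx":2,"ty":-0.1,"tz":0,"yaw":0}]'|egrep 'ee|force'
```

```text
ee_pos: [0.5149, 0.0524, 0.0793]
force: [-2.0, -0.5, 1.6]
ee_pos: [0.5168, 0.0524, 0.0793]
force: [-5.6, 0.7, 4.7]
```

```bash
python3 -m creep '[{"tx":0.5,"ty":0,"tz":0,"yaw":0},{"tx":1,"ty":0,"tz":0,"yaw":0}]'|egrep 'ee|force'
```

```text
ee_pos: [0.5167, 0.0523, 0.0792]
force: [-6.5, 0.2, 3.7]
```

```bash
python3 -m creep '[{"tx":0.5,"ty":0,"tz":0,"yaw":0},{"tx":1,"ty":0,"tz":0,"yaw":0}]'|egrep 'ee|force'
```

```text
ee_pos: [0.5167, 0.0523, 0.0791]
force: [-7.2, 1.0, 6.5]
```

The stop is reached: TCP x holds at 0.5167 while the force climbs. Backing off and checking.

```bash
python3 -m creep '[{"tx":-3,"ty":0,"tz":0,"yaw":0},{"tx":-8,"ty":0,"tz":0,"yaw":0},{"tx":-20,"ty":0,"tz":0,"yaw":0},{"tx":-30,"ty":0,"tz":20,"yaw":0},{"tx":-40,"ty":-30,"tz":50,"yaw":5},{"tx":-40,"ty":-70,"tz":80,"yaw":10},{"tx":-40,"ty":-110,"tz":80,"yaw":15}]'
python3 - <<'E'
from h import *
p=snapshot("top");save(p,"top6.png",(310,125,100,80),8)
p=snapshot("scene");save(p,"scene6.png",(250,150,100,75),8)
E
```

```text
time_s: 7.1
ee_pos: [0.4775, -0.0584, 0.1622]
orientation: [-0.068, 0.067, -0.703, 0.705]
force: [0.1, 0.1, -0.4]
opening: 0.005
```

View pics/top6.png

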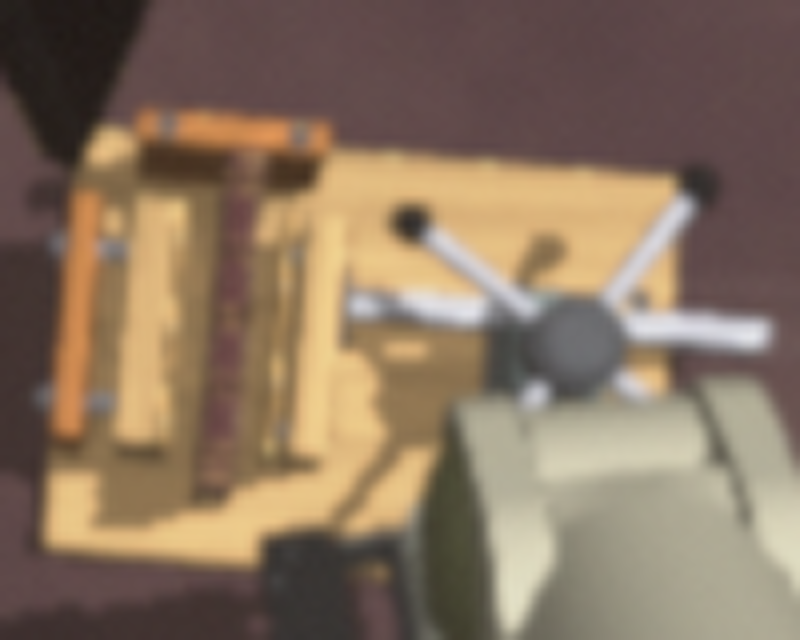

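View pics/scene6.png

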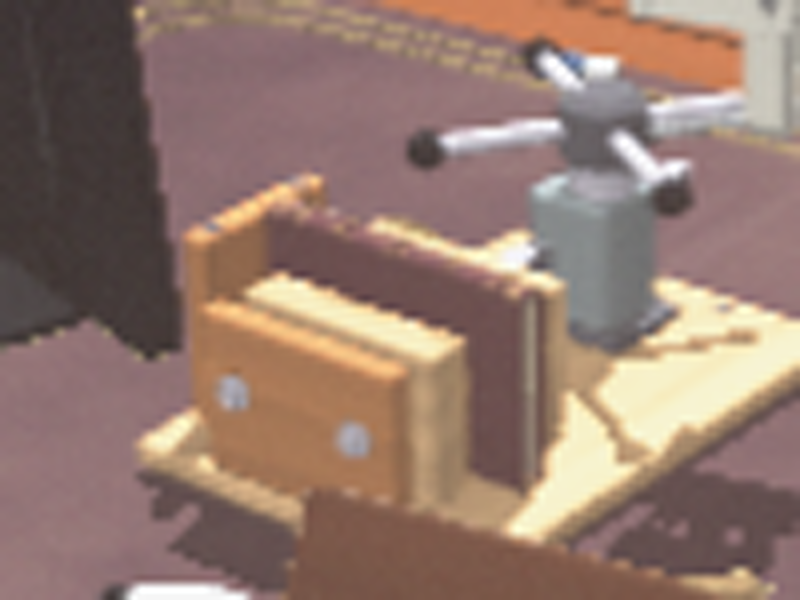

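The notebook is home against the stop, upright and loose, with its far end under the stop at about (245,155) in the top crop. Next I compute the wheel strokes.

```bash
cat > wheel.py <<'E'
from h import *
import sys
W=np.array([.5905,-.102]);r=.066
def cur():
    s=state();M=R.from_quat(np.array(s["orientation"])[[1,2,3,0]]).as_matrix();return np.array(s["ee_pos"]),np.degrees(np.arctan2(M[1,2],M[0,2])),s
def rows(th,d,z=None):
    e,phi,s=cur()
    for t in th:
        a=np.radians(t);P=W+r*np.array([np.cos(a),np.sin(a)])+d*np.array([-np.sin(a),np.cos(a)])
        y=(t-90-phi+90)%180-90
        print(t,"tx %.1f ty %.1f tz %.1f yaw %.1f"%((P[0]-e[0])*1e3,(P[1]-e[1])*1e3,((z or e[2])-e[2])*1e3,y))
def report():
    e,phi,s=cur();v=e[:2]-W
    a=np.radians(phi+90) # spoke dir assuming tangential
    print("ee",e.round(4),"phi",round(phi,1),"r,ang",np.hypot(*v).round(4),np.degrees(np.arctan2(v[1],v[0])).round(1),"F",np.round(s["force"],2),"T",np.round(s["wrist_torque"],3),"q7",round(s["qpos"][6],2),"t",s["time_s"])
    F=s["force"];print("moment about axis",(v[0]*F[1]-v[1]*F[0]).round(3))
if __name__=="__main__":
    report(); d=float(sys.argv[1]);z=float(sys.argv[2]); rows([float(x) for x in sys.argv[3:]],d,z)
E
python3 wheel.py .03 .21 -126; python3 wheel.py .03 .105 -126
```

```text
ee [ 0.4759 -0.0634  0.1601] phi -79.7 r,ang 0.1209 161.4 F [-0.08  0.48  0.22] T [0.025 0.036 0.003] q7 -1.48 t 7.2
moment about axis -0.052
-126.0 tx 100.0 ty -109.6 tz 49.9 yaw 43.7
ee [ 0.4759 -0.0634  0.1601] phi -79.7 r,ang 0.1209 161.4 F [-0.08  0.48  0.22] T [0.025 0.036 0.003] q7 -1.48 t 7.2
moment about axis -0.052
-126.0 tx 100.0 ty -109.6 tz -55.1 yaw 43.7
```

```bash
python3 -m creep '[{"tx":0,"ty":-20,"tz":30,"yaw":6},{"tx":20,"ty":-50,"tz":50,"yaw":12},{"tx":50,"ty":-80,"tz":50,"yaw":20},{"tx":80,"ty":-105,"tz":50,"yaw":28},{"tx":100,"ty":-110,"tz":50,"yaw":36},{"tx":100,"ty":-110,"tz":50,"yaw":43},{"tx":100,"ty":-110,"tz":20,"yaw":43.7},{"tx":100,"ty":-110,"tz":-15,"yaw":43.7},{"tx":100,"ty":-110,"tz":-45,"yaw":43.7},{"tx":100,"ty":-110,"tz":-55,"yaw":43.7}]'
python3 - <<'E'
from h import *
p=snapshot("wrist");save(p,"w7.png")
p=snapshot("scene");save(p,"scene7.png",(270,130,100,75),8)
E
python3 wheel.py .025 .105 -126 
```

```text
time_s: 8.2
ee_pos: [0.5739, -0.1722, 0.102]
orientation: [-0.32, 0.323, -0.629, 0.631]
force: [0.3, -0.1, -0.1]
opening: 0.005
ee [ 0.5749 -0.1725  0.1037] phi -35.9 r,ang 0.0722 -102.4 F [-0.86  0.55  1.13] T [-0.024  0.002  0.01 ] q7 -0.7 t 8.3
moment about axis -0.069
-126.0 tx -3.0 ty 2.4 tz 1.3 yaw -0.1
```

View pics/w7.png

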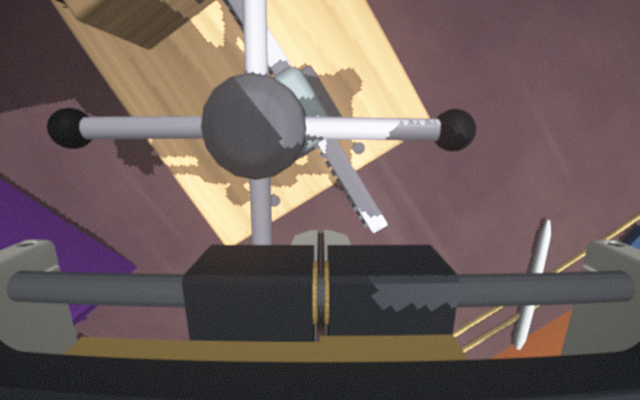

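View pics/scene7.png

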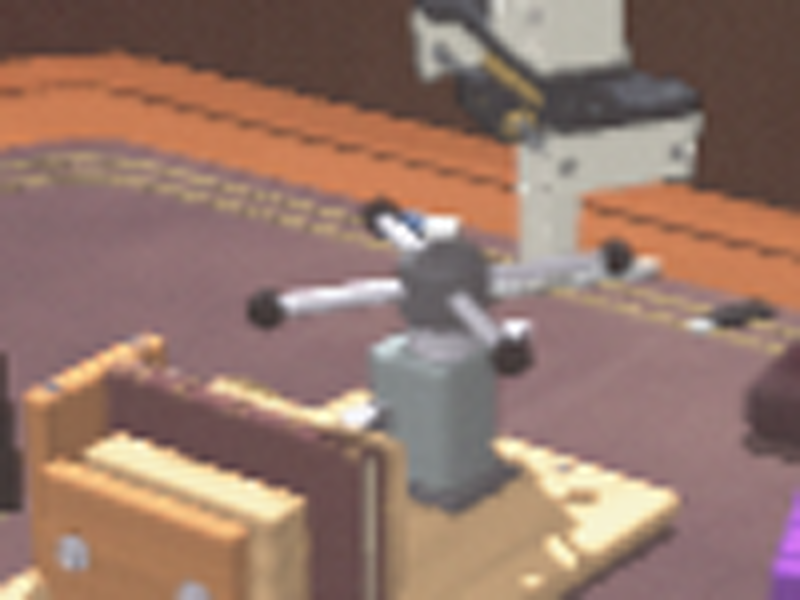

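The picture shows the finger beside the spoke (the spoke is at about (262,200), the finger gap at (320,250)), with the yaw square to it. Moving in to contact, then sweeping.

```bash
python3 -m creep '[{"tx":-4,"ty":3,"tz":1,"yaw":0},{"tx":-7,"ty":5.3,"tz":1.3,"yaw":0},{"tx":-9,"ty":6.7,"tz":1.3,"yaw":0},{"tx":-11,"ty":8.2,"tz":1.3,"yaw":0},{"tx":-12.5,"ty":9.3,"tz":1.3,"yaw":0}]'; python3 wheel.py .013 .105 -126
```

```text
time_s: 8.8
ee_pos: [0.5652, -0.1646, 0.1067]
orientation: [-0.322, 0.321, -0.627, 0.633]
force: [6.8, -5.0, -4.2]
opening: 0.005
ee [ 0.5652 -0.1646  0.1067] phi -36.0 r,ang 0.0676 -112.0 F [ 6.77 -4.97 -4.16] T [-1.245 -1.59  -0.055] q7 -0.72 t 8.8
moment about axis 0.55
-126.0 tx -3.0 ty 1.6 tz -1.7 yaw 0.0
```

```bash
python3 wheel.py .016 .105 -132 -139 -146 -153 -160 -167 -174 -181 -188 -195
```

```text
ee [ 0.5652 -0.1646  0.1067] phi -36.0 r,ang 0.0676 -112.0 F [ 6.77 -4.97 -4.16] T [-1.245 -1.59  -0.055] q7 -0.72 t 8.8
moment about axis 0.55
-132.0 tx -6.9 ty 2.9 tz -1.7 yaw -6.0
-139.0 tx -14.0 ty 7.3 tz -1.7 yaw -13.0
-146.0 tx -20.4 ty 12.5 tz -1.7 yaw -20.0
-153.0 tx -26.2 ty 18.4 tz -1.7 yaw -27.0
-160.0 tx -31.2 ty 25.0 tz -1.7 yaw -34.0
-167.0 tx -35.4 ty 32.2 tz -1.7 yaw -41.0
-174.0 tx -38.6 ty 39.8 tz -1.7 yaw -48.0
-181.0 tx -40.9 ty 47.8 tz -1.7 yaw -55.0
-188.0 tx -42.3 ty 56.0 tz -1.7 yaw -62.0
-195.0 tx -42.6 ty 64.3 tz -1.7 yaw -69.0
```

```bash
python3 -m creep '[{"tx":-7,"ty":3,"tz":-1,"yaw":-6},{"tx":-14,"ty":7.3,"tz":-1.5,"yaw":-13},{"tx":-20.4,"ty":12.5,"tz":-1.5,"yaw":-20},{"tx":-26.2,"ty":18.4,"tz":-1.5,"yaw":-27},{"tx":-31.2,"ty":25,"tz":-1.5,"yaw":-34},{"tx":-35.4,"ty":32.2,"tz":-1.5,"yaw":-41},{"tx":-38.6,"ty":39.8,"tz":-1.5,"yaw":-48},{"tx":-40.9,"ty":47.8,"tz":-1.5,"yaw":-55},{"tx":-42.3,"ty":56,"tz":-1.5,"yaw":-62},{"tx":-42.6,"ty":64.3,"tz":-1.5,"yaw":-69}]'; python3 wheel.py .016 .105 -202 -209 -216 -222
```

```text
time_s: 9.8
ee_pos: [0.5229, -0.1025, 0.1068]
orientation: [0.095, -0.095, -0.697, 0.704]
force: [-1.4, -9.3, 5.0]
opening: 0.009
ee [ 0.5229 -0.1025  0.1068] phi -105.4 r,ang 0.0676 -179.5 F [-1.41 -9.32  4.96] T [-1.906  0.173 -0.069] q7 -1.66 t 9.8
moment about axis 0.629
-202.0 tx 0.4 ty 10.4 tz -1.8 yaw -6.6
-209.0 tx 2.1 ty 18.5 tz -1.8 yaw -13.6
-216.0 tx 4.8 ty 26.4 tz -1.8 yaw -20.6
-222.0 tx 7.8 ty 32.8 tz -1.8 yaw -26.6
```

```bash
python3 -m creep '[{"tx":0.4,"ty":10.4,"tz":-1,"yaw":-6.6},{"tx":2.1,"ty":18.5,"tz":-1,"yaw":-13.6},{"tx":4.8,"ty":26.4,"tz":-1,"yaw":-20.6},{"tx":7.8,"ty":32.8,"tz":-1,"yaw":-26.6}]'; python3 - <<'E'
from h import *
p=snapshot("top");save(p,"top8.png",(310,125,100,80),8)
p=snapshot("wrist");save(p,"w8.png")
p=snapshot("scene");save(p,"scene8.png",(250,130,100,75),8)
E
python3 wheel.py .03 .16 -127
```

```text
time_s: 10.2
ee_pos: [0.5304, -0.0717, 0.107]
orientation: [0.256, -0.256, -0.656, 0.663]
force: [-2.3, -9.5, 1.7]
opening: 0.002
ee [ 0.5309 -0.0705  0.1069] phi -132.2 r,ang 0.0674 152.2 F [-1.38 -3.73  1.56] T [-0.897  0.204 -0.029] q7 -2.02 t 10.35
moment about axis 0.266
-127.0 tx 43.9 ty -102.3 tz 53.1 yaw -84.8
```

View pics/w8.png

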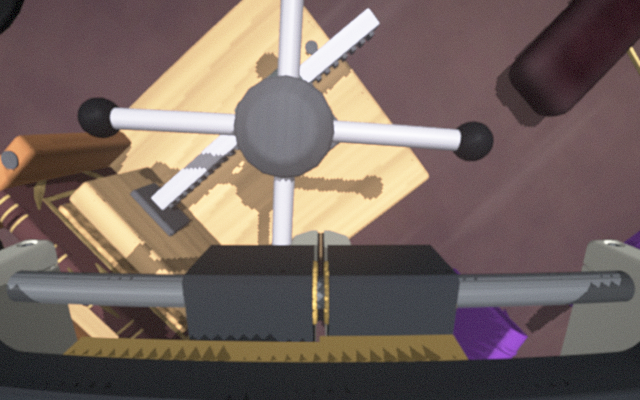

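View pics/scene8.png

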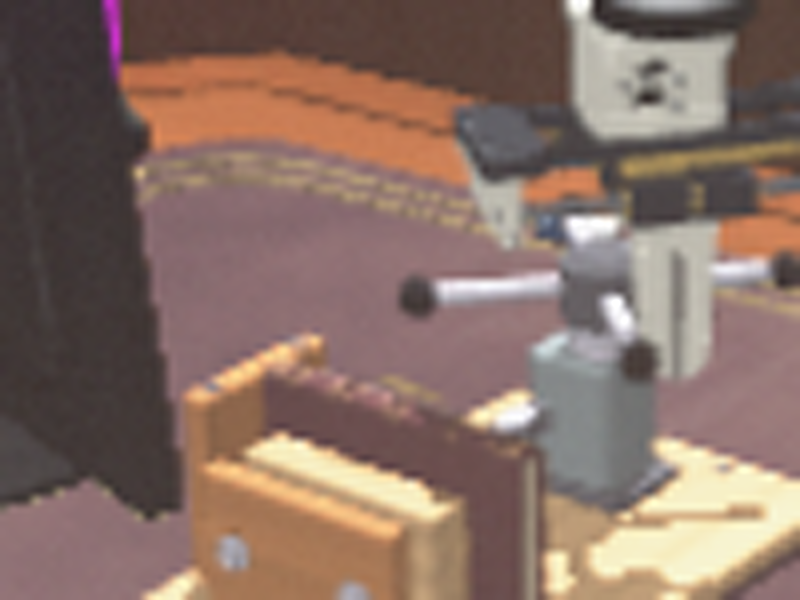

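Stroke 1 turned the wheel about 95° at roughly the free-running torque. In the wrist view the spoke at (283,215) is now behind the finger. Going over to the next spoke.

```bash
python3 -m creep '[{"tx":-3,"ty":-6,"tz":5,"yaw":8},{"tx":-6,"ty":-12,"tz":40,"yaw":16},{"tx":0,"ty":-40,"tz":65,"yaw":24},{"tx":20,"ty":-75,"tz":65,"yaw":32},{"tx":39,"ty":-101,"tz":65,"yaw":40},{"tx":39,"ty":-101,"tz":65,"yaw":48},{"tx":39,"ty":-101,"tz":65,"yaw":56},{"tx":39,"ty":-101,"tz":65,"yaw":64},{"tx":39,"ty":-101,"tz":65,"yaw":72},{"tx":39,"ty":-101,"tz":65,"yaw":80}]'; python3 wheel.py .030 .105 -131;python3 wheel.py .02 .105 -131
```

```text
time_s: 11.35
ee_pos: [0.5699, -0.1714, 0.173]
orientation: [-0.234, 0.229, -0.665, 0.671]
force: [0.9, -0.6, -1.2]
opening: 0.003
ee [ 0.5699 -0.1714  0.173 ] phi -51.8 r,ang 0.0724 -106.5 F [ 0.92 -0.62 -1.24] T [-0.044 -0.002 -0.05 ] q7 -0.82 t 11.35
moment about axis 0.076
-131.0 tx -0.1 ty -0.1 tz -68.0 yaw 10.8
ee [ 0.5699 -0.1714  0.173 ] phi -51.8 r,ang 0.0724 -106.5 F [ 0.92 -0.62 -1.24] T [-0.044 -0.002 -0.05 ] q7 -0.82 t 11.35
moment about axis 0.076
-131.0 tx -7.6 ty 6.5 tz -68.0 yaw 10.8
```

```bash
python3 -m creep '[{"tx":0,"ty":0,"tz":-30,"yaw":6},{"tx":0,"ty":0,"tz":-60,"yaw":10.8},{"tx":0,"ty":0,"tz":-66,"yaw":10.8},{"tx":-3,"ty":2,"tz":-66,"yaw":10.8},{"tx":-6,"ty":5,"tz":-66,"yaw":10.8},{"tx":-8.5,"ty":7.3,"tz":-66,"yaw":10.8},{"tx":-10.5,"ty":9,"tz":-66,"yaw":10.8}]'; python3 - <<'E'
from h import *
p=snapshot("wrist");save(p,"w9.png")
p=snapshot("top");save(p,"top9.png",(310,125,100,80),8)
E
python3 wheel.py .016 .105 -137 -144 -151 -158 -165 -172 -179 -186
```

```text
time_s: 12.05
ee_pos: [0.5597, -0.162, 0.1082]
orientation: [-0.296, 0.29, -0.641, 0.646]
force: [0.6, -0.4, 0.6]
opening: 0.007
ee [ 0.5594 -0.162   0.1078] phi -41.0 r,ang 0.0675 -117.4 F [1.17 0.11 0.13] T [-0.014 -0.013 -0.02 ] q7 -0.72 t 12.15
moment about axis 0.067
-137.0 tx -6.3 ty 3.3 tz -2.8 yaw -6.0
-144.0 tx -12.9 ty 8.2 tz -2.8 yaw -13.0
-151.0 tx -18.9 ty 14.0 tz -2.8 yaw -20.0
-158.0 tx -24.1 ty 20.4 tz -2.8 yaw -27.0
-165.0 tx -28.6 ty 27.4 tz -2.8 yaw -34.0
-172.0 tx -32.1 ty 34.9 tz -2.8 yaw -41.0
-179.0 tx -34.7 ty 42.8 tz -2.8 yaw -48.0
-186.0 tx -36.3 ty 51.0 tz -2.8 yaw -55.0
```

View pics/top9.png

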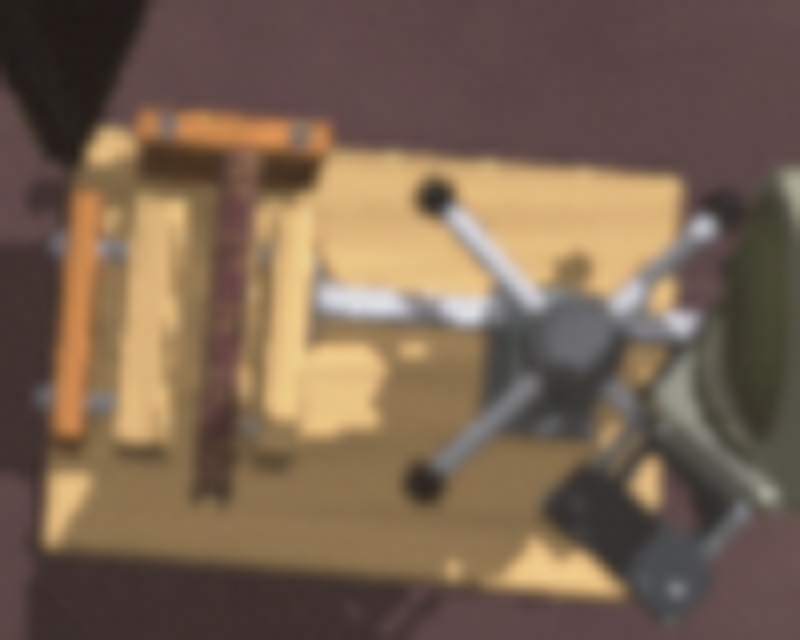

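```bash
python3 -m creep '[{"tx":-6.3,"ty":3.3,"tz":-2,"yaw":-6},{"tx":-12.9,"ty":8.2,"tz":-2,"yaw":-13},{"tx":-18.9,"ty":14,"tz":-2,"yaw":-20},{"tx":-24.1,"ty":20.4,"tz":-2,"yaw":-27},{"tx":-28.6,"ty":27.4,"tz":-2,"yaw":-34},{"tx":-32.1,"ty":34.9,"tz":-2,"yaw":-41},{"tx":-34.7,"ty":42.8,"tz":-2,"yaw":-48},{"tx":-36.3,"ty":51,"tz":-2,"yaw":-55}]'; python3 - <<'E'
from h import *
p=snapshot("top");save(p,"top10.png",(310,125,100,80),8)
p=snapshot("scene");save(p,"scene10.png",(250,150,100,75),8)
E
python3 wheel.py .016 .105 -192 -198 -204 -210 -216 -222 -228
```

```text
time_s: 12.95
ee_pos: [0.5238, -0.1135, 0.1068]
orientation: [0.038, -0.042, -0.701, 0.711]
force: [-0.4, -10.2, 4.9]
opening: 0.006
ee [ 0.5238 -0.1119  0.1067] phi -96.3 r,ang 0.0675 -171.6 F [-0.84 -3.63  3.14] T [-0.789  0.052  0.008] q7 -1.46 t 13.05
moment about axis 0.234
-192.0 tx -1.1 ty 8.0 tz -1.7 yaw -5.7
-198.0 tx -1.0 ty 15.1 tz -1.7 yaw -11.7
-204.0 tx -0.1 ty 22.1 tz -1.7 yaw -17.7
-210.0 tx 1.6 ty 29.1 tz -1.7 yaw -23.7
-216.0 tx 3.9 ty 35.8 tz -1.7 yaw -29.7
-222.0 tx 7.0 ty 42.2 tz -1.7 yaw -35.7
-228.0 tx 10.7 ty 48.3 tz -1.7 yaw -41.7
```

View pics/top10.png

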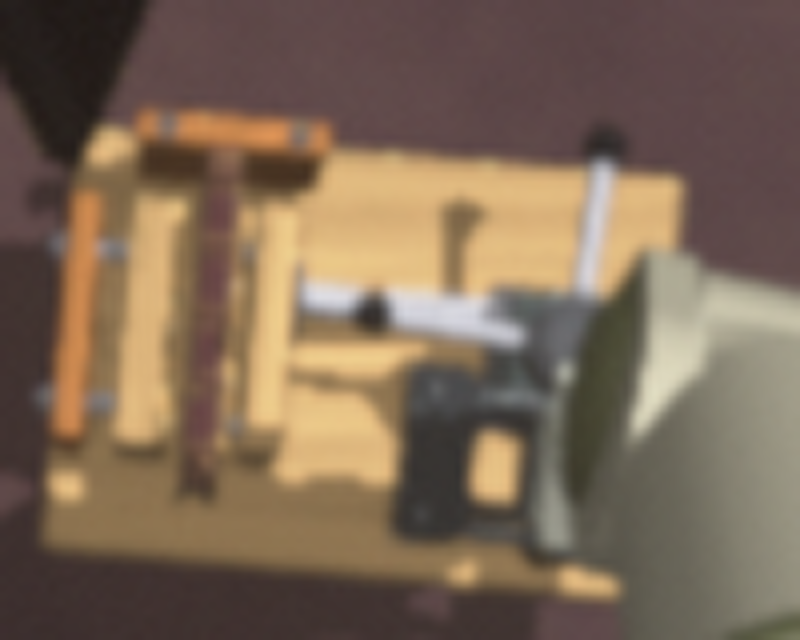

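View pics/scene10.png

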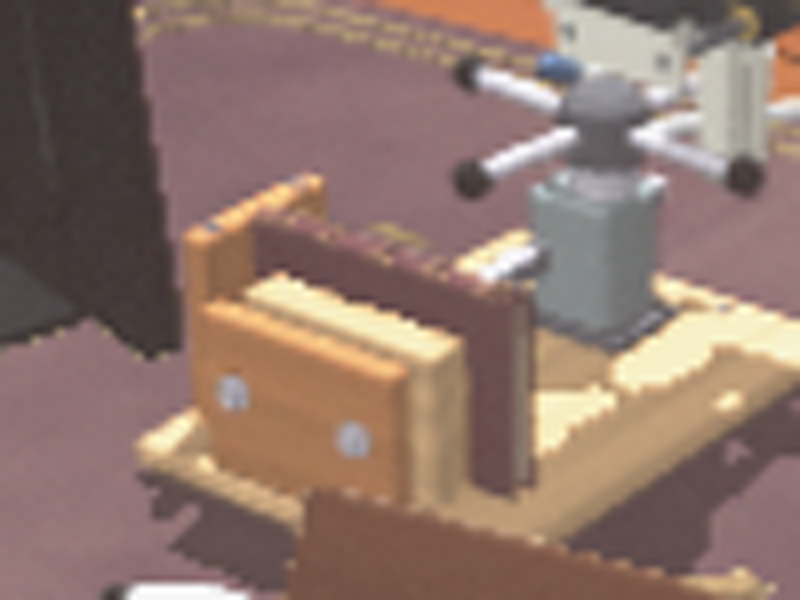

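The jaw is carrying the upright notebook towards the fixed jaw, with a few mm of gap left. I go slower from here.

```bash
python3 -m creep '[{"tx":-0.9,"ty":4,"tz":-1,"yaw":-3},{"tx":-1.1,"ty":8,"tz":-1,"yaw":-5.7},{"tx":-1.1,"ty":11.5,"tz":-1,"yaw":-8.7},{"tx":-1,"ty":15,"tz":-1,"yaw":-11.7},{"tx":-0.7,"ty":17.4,"tz":-1,"yaw":-13.7},{"tx":-0.4,"ty":19.8,"tz":-1,"yaw":-15.7}]'
python3 wheel.py .016 .105 -204 -206 -208 -210 -212 -214 -216
```

```text
time_s: 13.65
ee_pos: [0.5235, -0.0944, 0.1065]
orientation: [0.134, -0.138, -0.688, 0.699]
force: [-2.8, -7.6, 5.5]
opening: 0.006
ee [ 0.5235 -0.0944  0.1065] phi -112.3 r,ang 0.0674 173.6 F [-2.84 -7.65  5.53] T [-1.723  0.485 -0.115] q7 -1.68 t 13.65
moment about axis 0.534
-204.0 tx 0.2 ty 4.7 tz -1.5 yaw -1.7
-206.0 tx 0.7 ty 7.0 tz -1.5 yaw -3.7
-208.0 tx 1.2 ty 9.3 tz -1.5 yaw -5.7
-210.0 tx 1.9 ty 11.6 tz -1.5 yaw -7.7
-212.0 tx 2.6 ty 13.8 tz -1.5 yaw -9.7
-214.0 tx 3.4 ty 16.1 tz -1.5 yaw -11.7
-216.0 tx 4.2 ty 18.3 tz -1.5 yaw -13.7
```

```bash
python3 -m creep '[{"tx":0.2,"ty":4,"tz":-1,"yaw":-1.7},{"tx":0.5,"ty":6,"tz":-1,"yaw":-3.7},{"tx":1,"ty":8,"tz":-1,"yaw":-5.7},{"tx":1.6,"ty":10,"tz":-1,"yaw":-7.7}]'
python3 wheel.py .016 .105  -210 -212 -214 -216 -218 -220
```

```text
time_s: 14.05
ee_pos: [0.5245, -0.0866, 0.1063]
orientation: [0.182, -0.186, -0.677, 0.689]
force: [-5.1, -7.7, 6.9]
opening: 0.005
ee [ 0.5245 -0.0866  0.1063] phi -120.2 r,ang 0.0678 166.8 F [-5.12 -7.74  6.92] T [-1.457  0.82  -0.065] q7 -1.79 t 14.05
moment about axis 0.59
-210.0 tx 0.8 ty 3.7 tz -1.3 yaw 0.2
-212.0 tx 1.5 ty 6.0 tz -1.3 yaw -1.8
-214.0 tx 2.3 ty 8.2 tz -1.3 yaw -3.8
-216.0 tx 3.2 ty 10.4 tz -1.3 yaw -5.8
-218.0 tx 4.1 ty 12.6 tz -1.3 yaw -7.8
-220.0 tx 5.1 ty 14.8 tz -1.3 yaw -9.8
```

```bash
python3 -m creep '[{"tx":0.8,"ty":3.2,"tz":-1,"yaw":-0.5},{"tx":1.3,"ty":5,"tz":-1,"yaw":-1.8},{"tx":2,"ty":7,"tz":-1,"yaw":-3.5}]'
python3 wheel.py .016 .105  -212 -213 -214 -215 -216 -218 -220
```

```text
time_s: 14.35
ee_pos: [0.5258, -0.0818, 0.1059]
orientation: [0.204, -0.208, -0.67, 0.683]
force: [-3.5, -8.4, 6.3]
opening: 0.006
ee [ 0.5258 -0.0818  0.1059] phi -123.9 r,ang 0.0677 162.6 F [-3.51 -8.37  6.29] T [-1.557  0.827 -0.135] q7 -1.84 t 14.35
moment about axis 0.612
-212.0 tx 0.2 ty 1.2 tz -0.9 yaw 1.9
-213.0 tx 0.6 ty 2.3 tz -0.9 yaw 0.9
-214.0 tx 1.0 ty 3.4 tz -0.9 yaw -0.1
-215.0 tx 1.4 ty 4.5 tz -0.9 yaw -1.1
-216.0 tx 1.9 ty 5.6 tz -0.9 yaw -2.1
-218.0 tx 2.8 ty 7.8 tz -0.9 yaw -4.1
-220.0 tx 3.8 ty 10.0 tz -0.9 yaw -6.1
```

```bash
python3 - <<'E'
from h import *
p=snapshot("top");save(p,"top11.png",(320,135,50,60),10)
p=snapshot("wrist");save(p,"w11.png")
E
python3 wheel.py .016 .105  -212 -214 -216 -218 -220
```

```text
ee [ 0.5261 -0.0814  0.1059] phi -123.9 r,ang 0.0677 162.3 F [-3.31 -6.59  5.03] T [-1.258  0.677 -0.091] q7 -1.84 t 14.45
moment about axis 0.493
-212.0 tx -0.0 ty 0.8 tz -0.9 yaw 1.9
-214.0 tx 0.8 ty 3.0 tz -0.9 yaw -0.1
-216.0 tx 1.6 ty 5.3 tz -0.9 yaw -2.1
-218.0 tx 2.6 ty 7.4 tz -0.9 yaw -4.1
-220.0 tx 3.6 ty 9.6 tz -0.9 yaw -6.1
```

View pics/top11.png

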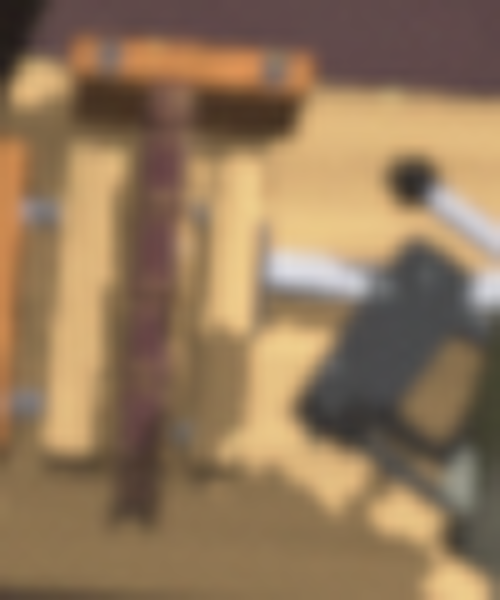

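View pics/w11.png

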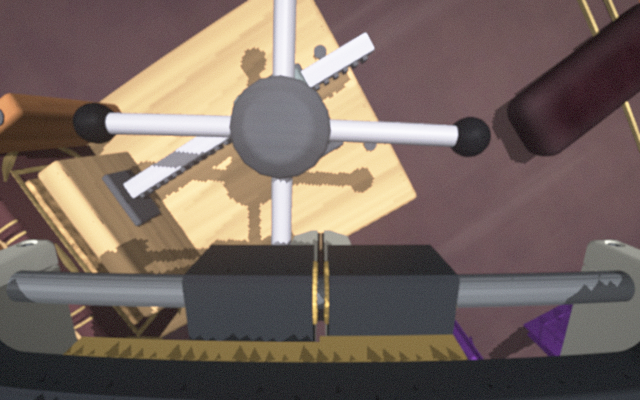

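```bash
python3 -m creep '[{"tx":0.5,"ty":2,"tz":-0.5,"yaw":-0.1},{"tx":1.2,"ty":4,"tz":-0.5,"yaw":-1}]' >/dev/null
python3 wheel.py .016 .105  -214 -216 -218 -220
```

```text
ee [ 0.5266 -0.0798  0.1059] phi -125.1 r,ang 0.0676 160.9 F [-2.82 -8.93  3.48] T [-1.718  0.613 -0.067] q7 -1.86 t 14.65
moment about axis 0.633
-214.0 tx 0.2 ty 1.5 tz -0.9 yaw 1.1
-216.0 tx 1.1 ty 3.7 tz -0.9 yaw -0.9
-218.0 tx 2.0 ty 5.9 tz -0.9 yaw -2.9
-220.0 tx 3.0 ty 8.0 tz -0.9 yaw -4.9
```

```bash
python3 -m creep '[{"tx":0.8,"ty":2.5,"tz":-0.5,"yaw":-0.5},{"tx":1.5,"ty":4.5,"tz":-0.5,"yaw":-2}]' >/dev/null
python3 wheel.py .016 .105  -214 -216 -218 -220
```

```text
ee [ 0.5274 -0.0777  0.106 ] phi -127.3 r,ang 0.0676 159.0 F [-3.79 -8.56  3.58] T [-1.659  0.708 -0.113] q7 -1.89 t 14.85
moment about axis 0.632
-214.0 tx -0.5 ty -0.6 tz -1.0 yaw 3.3
-216.0 tx 0.3 ty 1.6 tz -1.0 yaw 1.3
-218.0 tx 1.3 ty 3.7 tz -1.0 yaw -0.7
-220.0 tx 2.3 ty 5.9 tz -1.0 yaw -2.7
```

```bash
sed -i 's|^    F=s\["force"\];.*|    F=s["force"];t=np.radians(phi+90);t=np.array([np.sin(t),-np.cos(t)]);t=t*(1 if v[0]*t[1]-v[1]*t[0]<0 else -1);c=v+.011*t;print("moment about axis",(v[0]*F[1]-v[1]*F[0]).round(3),"at contact",(c[0]*F[1]-c[1]*F[0]).round(3),"spoke",round(np.degrees(np.arctan2(v[1],v[0]))-360-13.7,1))|' wheel.py
python3 -m creep '[{"tx":1,"ty":2.9,"tz":-0.5,"yaw":-0.5},{"tx":1.9,"ty":4.9,"tz":-0.5,"yaw":-2}]' >/dev/null
python3 wheel.py .016 .105  -216 -218 -220 -222
```

```text
ee [ 0.5285 -0.0752  0.106 ] phi -129.5 r,ang 0.0676 156.6 F [-3.55 -8.26  3.68] T [-1.697  0.737 -0.09 ] q7 -1.92 t 15.05
moment about axis 0.608 at contact 0.58 spoke -217.1
-216.0 tx -0.8 ty -0.9 tz -1.0 yaw 3.5
-218.0 tx 0.2 ty 1.2 tz -1.0 yaw 1.5
-220.0 tx 1.2 ty 3.4 tz -1.0 yaw -0.5
-222.0 tx 2.3 ty 5.5 tz -1.0 yaw -2.5
```

```bash
python3 -m creep '[{"tx":1,"ty":2.9,"tz":-0.5,"yaw":-1},{"tx":1.9,"ty":4.7,"tz":-0.5,"yaw":-2}]' >/dev/null
python3 wheel.py .016 .105  -218 -220 -222
```

```text
ee [ 0.5296 -0.0729  0.106 ] phi -131.7 r,ang 0.0675 154.5 F [-3.93 -9.29  3.  ] T [-1.674  0.738 -0.087] q7 -1.95 t 15.25
moment about axis 0.68 at contact 0.645 spoke -219.2
-218.0 tx -0.9 ty -1.1 tz -1.0 yaw 3.7
-220.0 tx 0.1 ty 1.0 tz -1.0 yaw 1.7
-222.0 tx 1.2 ty 3.2 tz -1.0 yaw -0.3
```

The torque magnitude has stayed at the free-running level (about 1.8 N m at the wrist), so the jaws are not gripping yet. Continuing.

```bash
python3 wheel.py .016 .1055  -223 -226 -229 -232; python3 -m creep '[{"tx":1.2,"ty":3.2,"tz":-0.5,"yaw":-0.5},{"tx":2.5,"ty":5.7,"tz":-0.5,"yaw":-2.5}]' >/dev/null
python3 wheel.py .016 .1055  -224 -226 -228 -230
```

```text
ee [ 0.5296 -0.0729  0.106 ] phi -131.7 r,ang 0.0675 154.5 F [-3.93 -9.29  3.  ] T [-1.674  0.738 -0.087] q7 -1.95 t 15.25
moment about axis 0.68 at contact 0.645 spoke -219.2
-223.0 tx 1.7 ty 4.2 tz -0.5 yaw -1.3
-226.0 tx 3.6 ty 7.2 tz -0.5 yaw -4.3
-229.0 tx 5.5 ty 10.2 tz -0.5 yaw -7.3
-232.0 tx 7.7 ty 13.0 tz -0.5 yaw -10.3
ee [ 0.5313 -0.0698  0.106 ] phi -134.4 r,ang 0.0674 151.5 F [-3.79 -9.27  2.55] T [-1.85   0.638 -0.14 ] q7 -1.99 t 15.45
moment about axis 0.671 at contact 0.63 spoke -222.2
-224.0 tx 0.6 ty 2.1 tz -0.5 yaw 0.4
-226.0 tx 1.9 ty 4.1 tz -0.5 yaw -1.6
-228.0 tx 3.2 ty 6.1 tz -0.5 yaw -3.6
-230.0 tx 4.5 ty 8.1 tz -0.5 yaw -5.6
```

```bash
python3 -m creep '[{"tx":1.3,"ty":3.2,"tz":-0.5,"yaw":-1},{"tx":2.7,"ty":5.3,"tz":-0.5,"yaw":-2.8}]' >/dev/null
python3 wheel.py .016 .1055  -228 -230 -232; python3 - <<'E'
from h import *
p=snapshot("top");save(p,"top12.png",(320,135,50,60),10)
p=snapshot("scene");save(p,"scene12.png",(250,150,100,75),8)
E
python3 wheel.py .016 .1055  -228 -230 -232
```

```text
ee [ 0.533  -0.0669  0.106 ] phi -137.4 r,ang 0.0674 148.6 F [-4.02 -9.08  3.73] T [-1.652  0.88  -0.076] q7 -2.03 t 15.65
moment about axis 0.663 at contact 0.62 spoke -225.1
-228.0 tx 1.4 ty 3.2 tz -0.5 yaw -0.6
-230.0 tx 2.8 ty 5.1 tz -0.5 yaw -2.6
-232.0 tx 4.2 ty 7.0 tz -0.5 yaw -4.6
ee [ 0.5333 -0.0664  0.106 ] phi -137.4 r,ang 0.0673 148.1 F [-3.87 -6.78  4.03] T [-1.349  0.692 -0.096] q7 -2.03 t 15.75
moment about axis 0.525 at contact 0.499 spoke -225.6
-228.0 tx 1.1 ty 2.8 tz -0.5 yaw -0.6
-230.0 tx 2.5 ty 4.7 tz -0.5 yaw -2.6
-232.0 tx 3.9 ty 6.6 tz -0.5 yaw -4.6
```

View pics/top12.png

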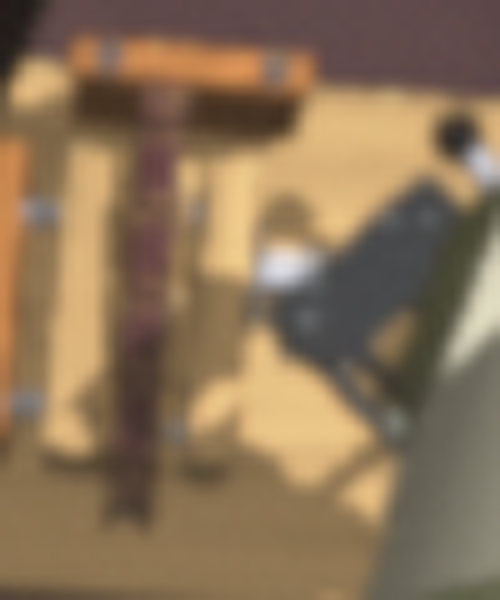

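View pics/scene12.png

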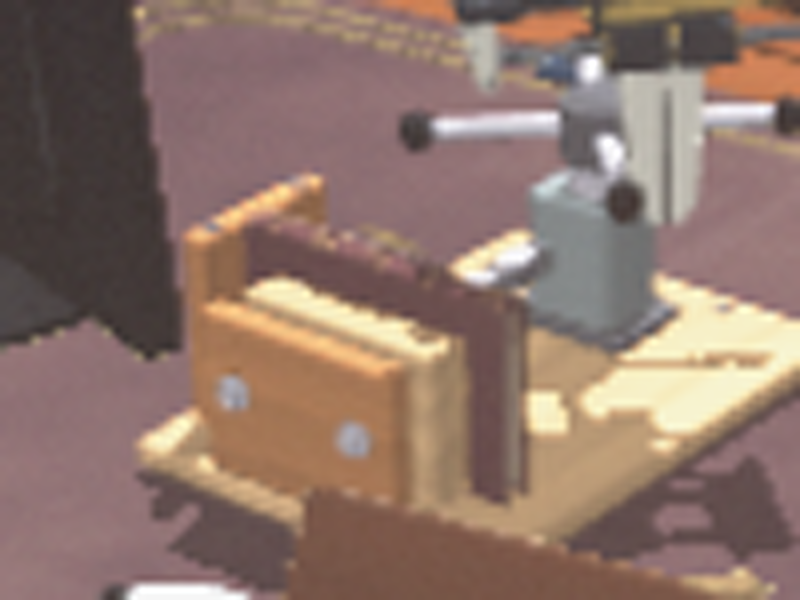

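The gap is nearly closed and the notebook is still upright at the stop. I move to the next spoke, now at about -135°, so there is a full stroke available for the grip.

```bash
python3 -m creep '[{"tx":-5,"ty":-5,"tz":5,"yaw":8},{"tx":-9,"ty":-9,"tz":40,"yaw":16},{"tx":-5,"ty":-40,"tz":65,"yaw":24},{"tx":12,"ty":-75,"tz":65,"yaw":32},{"tx":31,"ty":-103,"tz":65,"yaw":40},{"tx":31,"ty":-103,"tz":65,"yaw":48},{"tx":31,"ty":-103,"tz":65,"yaw":56},{"tx":31,"ty":-103,"tz":65,"yaw":64},{"tx":31,"ty":-103,"tz":65,"yaw":72},{"tx":31,"ty":-103,"tz":65,"yaw":80}]' >/dev/null; python3 wheel.py .030 .105 -135.6;python3 wheel.py .018 .105 -135.6; python3 - <<'E'
from h import *
p=snapshot("top");save(p,"top13.png",(310,125,100,80),8)
p=snapshot("wrist");save(p,"w13.png")
E
```

```text
ee [ 0.5645 -0.1695  0.1713] phi -57.1 r,ang 0.0723 -111.1 F [-0.5  -0.88  0.22] T [-0.012  0.031 -0.005] q7 -0.84 t 16.75
moment about axis -0.011 at contact -0.001 spoke -484.8
-135.6 tx -0.1 ty -0.1 tz -66.3 yaw 11.5
ee [ 0.5645 -0.1695  0.1713] phi -57.1 r,ang 0.0723 -111.1 F [-0.5  -0.88  0.22] T [-0.012  0.031 -0.005] q7 -0.84 t 16.75
moment about axis -0.011 at contact -0.001 spoke -484.8
-135.6 tx -8.5 ty 8.4 tz -66.3 yaw 11.5
```

View pics/top13.png

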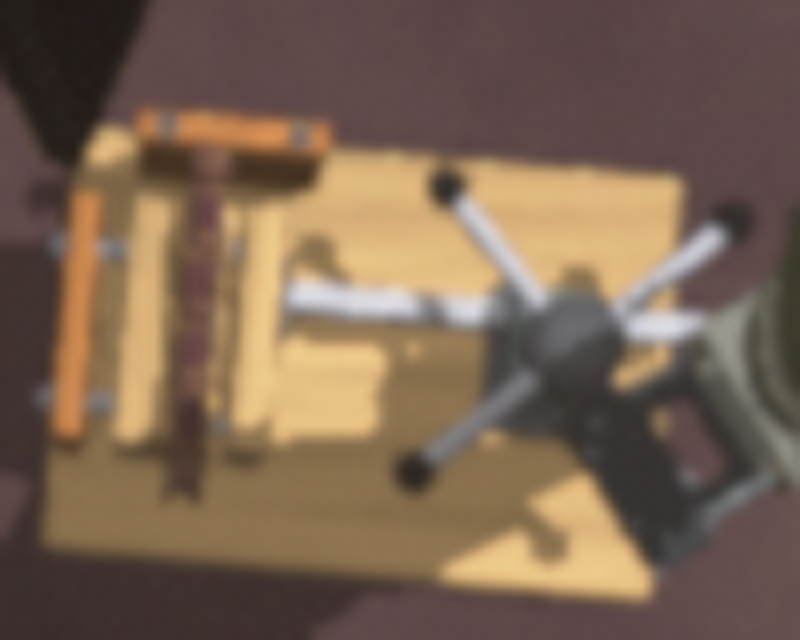

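View pics/w13.png

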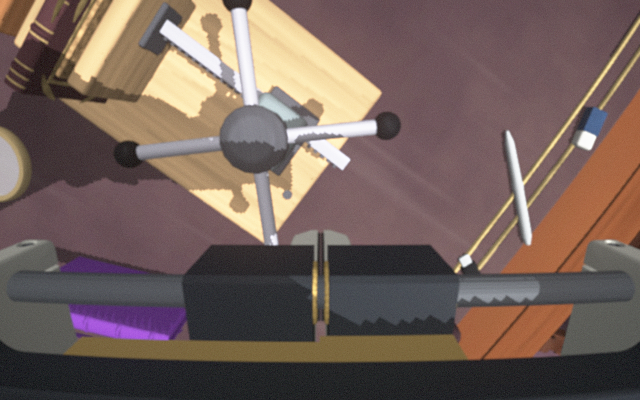

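```bash
python3 -m creep '[{"tx":0,"ty":0,"tz":-30,"yaw":6},{"tx":0,"ty":0,"tz":-60,"yaw":11.5},{"tx":0,"ty":0,"tz":-65,"yaw":11.5},{"tx":-4,"ty":4,"tz":-65,"yaw":11.5},{"tx":-8,"ty":8,"tz":-65,"yaw":11.5},{"tx":-9.5,"ty":9.4,"tz":-65,"yaw":11.5}]' >/dev/null
python3 wheel.py .016 .1055  -138 -140 -142 -144 -146 -148; python3 -m creep '[{"tx":-2.5,"ty":1.6,"tz":-0.5,"yaw":-2.4},{"tx":-4,"ty":2.9,"tz":-0.5,"yaw":-4.4}]' >/dev/null
python3 wheel.py .016 .1055  -140 -142 -144 -146 -148
```

```text
ee [ 0.5549 -0.1597  0.1076] phi -45.9 r,ang 0.0678 -121.7 F [-0.04  0.62  0.66] T [0.035 0.014 0.033] q7 -0.71 t 17.45
moment about axis -0.024 at contact -0.029 spoke -495.4
-138.0 tx -2.7 ty 1.6 tz -2.1 yaw -2.1
-140.0 tx -4.7 ty 3.0 tz -2.1 yaw -4.1
-142.0 tx -6.6 ty 4.4 tz -2.1 yaw -6.1
-144.0 tx -8.4 ty 5.9 tz -2.1 yaw -8.1
-146.0 tx -10.2 ty 7.5 tz -2.1 yaw -10.1
-148.0 tx -11.9 ty 9.1 tz -2.1 yaw -12.1
ee [ 0.5528 -0.1584  0.1087] phi -50.5 r,ang 0.0678 -123.8 F [ 4.35 -7.36 -3.51] T [-1.702 -0.896 -0.068] q7 -0.77 t 17.65
moment about axis 0.523 at contact 0.537 spoke -497.5
-140.0 tx -2.6 ty 1.7 tz -3.2 yaw 0.5
-142.0 tx -4.5 ty 3.1 tz -3.2 yaw -1.5
-144.0 tx -6.3 ty 4.7 tz -3.2 yaw -3.5
-146.0 tx -8.1 ty 6.2 tz -3.2 yaw -5.5
-148.0 tx -9.8 ty 7.8 tz -3.2 yaw -7.5
```

```bash
python3 -m creep '[{"tx":-2.8,"ty":1.9,"tz":-1,"yaw":0},{"tx":-4.5,"ty":3.2,"tz":-1,"yaw":-1.5}]' >/dev/null
python3 wheel.py .016 .1065  -142 -144 -146 -148
```

```text
ee [ 0.5509 -0.1571  0.1095] phi -52.2 r,ang 0.0678 -125.7 F [ 6.04 -6.47 -3.84] T [-1.501 -1.156 -0.028] q7 -0.8 t 17.85
moment about axis 0.589 at contact 0.58 spoke -499.4
-142.0 tx -2.6 ty 1.8 tz -3.0 yaw 0.2
-144.0 tx -4.4 ty 3.3 tz -3.0 yaw -1.8
-146.0 tx -6.2 ty 4.9 tz -3.0 yaw -3.8
-148.0 tx -7.9 ty 6.5 tz -3.0 yaw -5.8
```

```bash
python3 -m creep '[{"tx":-2.8,"ty":2,"tz":-1,"yaw":-1},{"tx":-4.5,"ty":3.4,"tz":-1,"yaw":-3}]' >/dev/null
python3 wheel.py .016 .1065  -142 -144 -146 -148
```

```text
ee [ 0.5488 -0.1556  0.1101] phi -55.4 r,ang 0.068 -127.9 F [ 4.7  -6.66 -3.48] T [-1.506 -0.971 -0.064] q7 -0.84 t 18.05
moment about axis 0.53 at contact 0.529 spoke -501.6
-142.0 tx -0.4 ty 0.4 tz -3.6 yaw 3.4
-144.0 tx -2.3 ty 1.9 tz -3.6 yaw 1.4
-146.0 tx -4.0 ty 3.5 tz -3.6 yaw -0.6
-148.0 tx -5.8 ty 5.1 tz -3.6 yaw -2.6
```

```bash
python3 -m creep '[{"tx":-2.6,"ty":2.2,"tz":-3,"yaw":0},{"tx":-4.2,"ty":3.7,"tz":-3,"yaw":-0.6},{"tx":-5.8,"ty":5.1,"tz":-3,"yaw":-2.6}]' >/dev/null
python3 wheel.py .016 .1065  -146 -148 -150 -152
```

```text
ee [ 0.546  -0.1527  0.1094] phi -58.2 r,ang 0.0674 -131.3 F [ 4.34 -8.32  1.26] T [-1.655 -1.001 -0.098] q7 -0.89 t 18.35
moment about axis 0.59 at contact 0.597 spoke -505.0
-146.0 tx -1.3 ty 0.5 tz -2.9 yaw 2.2
-148.0 tx -3.0 ty 2.1 tz -2.9 yaw 0.2
-150.0 tx -4.6 ty 3.8 tz -2.9 yaw -1.8
-152.0 tx -6.3 ty 5.5 tz -2.9 yaw -3.8
```

```bash
python3 -m creep '[{"tx":-2.6,"ty":2.4,"tz":-3,"yaw":-1},{"tx":-4.2,"ty":3.9,"tz":-3,"yaw":-2.6}]' >/dev/null
python3 wheel.py .016 .1065  -148 -150 -152 -154 -156
```

```text
ee [ 0.5447 -0.1513  0.1088] phi -61.1 r,ang 0.0673 -132.9 F [ 4.33 -7.95  3.04] T [-1.802 -0.808 -0.127] q7 -0.93 t 18.55
moment about axis 0.577 at contact 0.578 spoke -506.6
-148.0 tx -1.7 ty 0.7 tz -2.3 yaw 3.1
-150.0 tx -3.4 ty 2.4 tz -2.3 yaw 1.1
-152.0 tx -5.0 ty 4.2 tz -2.3 yaw -0.9
-154.0 tx -6.5 ty 6.0 tz -2.3 yaw -2.9
-156.0 tx -8.0 ty 7.8 tz -2.3 yaw -4.9
```

```bash
sed -i 's|"at contact"|"absT",np.hypot(*s["wrist_torque"][:2]).round(2),"at contact"|' wheel.py
python3 -m creep '[{"tx":-3,"ty":2.6,"tz":-2.3,"yaw":0},{"tx":-4.7,"ty":4.3,"tz":-2.3,"yaw":-0.9}]' >/dev/null
python3 wheel.py .016 .1065  -150 -152 -154 -156
```

```text
ee [ 0.5433 -0.1495  0.1089] phi -62.2 r,ang 0.067 -134.9 F [ 5.37 -8.36  1.65] T [-1.848 -1.172 -0.119] q7 -0.95 t 18.75
moment about axis 0.65 absT 2.19 at contact 0.641 spoke -508.6
-150.0 tx -1.9 ty 0.6 tz -2.4 yaw 2.2
-152.0 tx -3.5 ty 2.4 tz -2.4 yaw 0.2
-154.0 tx -5.1 ty 4.2 tz -2.4 yaw -1.8
-156.0 tx -6.5 ty 6.0 tz -2.4 yaw -3.8
```

```bash
python3 -m creep '[{"tx":-2.8,"ty":2.7,"tz":-2,"yaw":-1},{"tx":-4.3,"ty":4.4,"tz":-2,"yaw":-2.5}]' >/dev/null
python3 wheel.py .016 .1065  -152 -154 -156 -158
```

```text
ee [ 0.5415 -0.1477  0.1091] phi -65.0 r,ang 0.067 -137.0 F [ 3.97 -9.09 -0.4 ] T [-2.022 -0.79  -0.128] q7 -0.99 t 18.95
moment about axis 0.627 absT 2.17 at contact 0.629 spoke -510.7
-152.0 tx -1.8 ty 0.6 tz -2.6 yaw 3.0
-154.0 tx -3.3 ty 2.4 tz -2.6 yaw 1.0
-156.0 tx -4.8 ty 4.2 tz -2.6 yaw -1.0
-158.0 tx -6.2 ty 6.1 tz -2.6 yaw -3.0
```

```bash
python3 -m creep '[{"tx":-2.8,"ty":2.7,"tz":-2,"yaw":0},{"tx":-4.3,"ty":4.4,"tz":-2,"yaw":-1}]' >/dev/null
python3 wheel.py .016 .1065  -154 -156 -158 -160
```

```text
ee [ 0.5402 -0.1459  0.1092] phi -66.2 r,ang 0.0668 -138.9 F [ 6.43 -9.2  -2.68] T [-2.005 -1.157 -0.209] q7 -1.01 t 19.15
moment about axis 0.745 absT 2.31 at contact 0.721 spoke -512.6
-154.0 tx -2.0 ty 0.6 tz -2.7 yaw 2.2
-156.0 tx -3.5 ty 2.5 tz -2.7 yaw 0.2
-158.0 tx -4.9 ty 4.4 tz -2.7 yaw -1.8
-160.0 tx -6.2 ty 6.3 tz -2.7 yaw -3.8
```

```bash
python3 -m creep '[{"tx":-2.6,"ty":2.9,"tz":-2,"yaw":-1},{"tx":-4,"ty":4.7,"tz":-2,"yaw":-2.5}]' >/dev/null
python3 wheel.py .016 .1065  -156 -158 -160 -162
```

```text
ee [ 0.5386 -0.1441  0.1093] phi -69.1 r,ang 0.0668 -140.9 F [  4.52 -10.1   -0.22] T [-2.202 -0.837 -0.138] q7 -1.05 t 19.35
moment about axis 0.714 absT 2.36 at contact 0.708 spoke -514.6
-156.0 tx -1.9 ty 0.7 tz -2.8 yaw 3.1
-158.0 tx -3.3 ty 2.6 tz -2.8 yaw 1.1
-160.0 tx -4.7 ty 4.5 tz -2.8 yaw -0.9
-162.0 tx -5.9 ty 6.5 tz -2.8 yaw -2.9
```

Clear, steady rise, so the grip is building at roughly 4 N per 2°. Two more small steps.

```bash
python3 -m creep '[{"tx":-2.6,"ty":2.9,"tz":-2,"yaw":0},{"tx":-4.1,"ty":4.7,"tz":-2,"yaw":-1}]' >/dev/null
python3 wheel.py .016 .1065  -158 -160 -162
```

```text
ee [ 0.5375 -0.1423  0.1094] phi -70.3 r,ang 0.0666 -142.8 F [ 6.07 -9.84 -2.81] T [-2.246 -1.134 -0.224] q7 -1.07 t 19.55
moment about axis 0.766 absT 2.52 at contact 0.74 spoke -516.5
-158.0 tx -2.2 ty 0.7 tz -2.9 yaw 2.3
-160.0 tx -3.5 ty 2.7 tz -2.9 yaw 0.3
-162.0 tx -4.8 ty 4.7 tz -2.9 yaw -1.7
```

```bash
python3 -m creep '[{"tx":-2.4,"ty":3,"tz":-2,"yaw":-1},{"tx":-3.7,"ty":4.8,"tz":-2,"yaw":-2.5}]' >/dev/null
python3 wheel.py .016 .1065  -160 -162 -164
```

```text
ee [ 0.5361 -0.1406  0.1095] phi -73.2 r,ang 0.0667 -144.7 F [  3.75 -11.26  -1.35] T [-2.387 -0.729 -0.16 ] q7 -1.11 t 19.75
moment about axis 0.758 absT 2.5 at contact 0.754 spoke -518.4
-160.0 tx -2.1 ty 1.0 tz -3.0 yaw 3.2
-162.0 tx -3.4 ty 3.0 tz -3.0 yaw 1.2
-164.0 tx -4.6 ty 5.0 tz -3.0 yaw -0.8
```

```bash
python3 -m creep '[{"tx":-2.4,"ty":3.1,"tz":-2,"yaw":0},{"tx":-3.8,"ty":5,"tz":-2,"yaw":-1}]' >/dev/null
python3 wheel.py .016 .1065  -162 -164
```

```text
ee [ 0.5351 -0.1387  0.1096] phi -74.5 r,ang 0.0665 -146.5 F [  5.73 -11.84  -3.35] T [-2.462 -1.111 -0.265] q7 -1.13 t 19.95
moment about axis 0.867 absT 2.7 at contact 0.841 spoke -520.2
-162.0 tx -2.4 ty 1.1 tz -3.1 yaw 2.5
-164.0 tx -3.6 ty 3.1 tz -3.1 yaw 0.5
```

```bash
python3 -m creep '[{"tx":-2.2,"ty":3.2,"tz":-2,"yaw":-1},{"tx":-3.4,"ty":5.1,"tz":-2,"yaw":-2.5}]' >/dev/null
python3 wheel.py .016 .1065  -164 -166
```

```text
ee [ 0.5338 -0.1368  0.1097] phi -77.3 r,ang 0.0666 -148.5 F [  2.99 -11.16  -1.15] T [-2.567 -0.589 -0.28 ] q7 -1.17 t 20.15
moment about axis 0.737 absT 2.63 at contact 0.732 spoke -522.2
-164.0 tx -2.3 ty 1.2 tz -3.2 yaw 3.3
-166.0 tx -3.4 ty 3.3 tz -3.2 yaw 1.3
```

```bash
python3 -m creep '[{"tx":-2.3,"ty":3.2,"tz":-2,"yaw":0},{"tx":-3.6,"ty":5.1,"tz":-2,"yaw":-0.5}]' >/dev/null
python3 wheel.py .016 .1065  -166; python3 - <<'E'
from h import *
for i in range(4):
    snapshot("wrist")
    s=state();print(np.round(s["force"],2),np.hypot(*s["wrist_torque"][:2]).round(2))
E
python3 wheel.py .03 .1065 -164
```

```text
ee [ 0.5329 -0.1349  0.1098] phi -78.1 r,ang 0.0663 -150.3 F [  6.38 -13.01  -3.58] T [-2.6   -1.141 -0.345] q7 -1.19 t 20.35
moment about axis 0.958 absT 2.84 at contact 0.919 spoke -524.0
-166.0 tx -2.6 ty 1.4 tz -3.3 yaw 2.1
[  5.01 -12.29  -1.54] 2.74
[  4.57 -11.14  -0.51] 2.5
[  4.3  -10.62  -1.51] 2.45
[  4.63 -10.74  -1.35] 2.51
ee [ 0.5329 -0.1345  0.1097] phi -78.1 r,ang 0.0662 -150.6 F [  4.63 -10.74  -1.35] T [-2.35  -0.874 -0.28 ] q7 -1.19 t 20.55
moment about axis 0.769 absT 2.51 at contact 0.744 spoke -524.3
-164.0 tx 2.4 ty -14.5 tz -3.2 yaw 4.1
```

Estimates of the grip now cluster around 30–40 N, so I retract straight off the spoke, then lift.

```bash
python3 -m creep '[{"tx":1,"ty":-4,"tz":0,"yaw":0},{"tx":3,"ty":-10,"tz":0,"yaw":0},{"tx":4,"ty":-16,"tz":0,"yaw":0},{"tx":4,"ty":-18,"tz":40,"yaw":0},{"tx":4,"ty":-18,"tz":80,"yaw":0},{"tx":-20,"ty":-50,"tz":100,"yaw":0},{"tx":-50,"ty":-80,"tz":110,"yaw":0},{"tx":-60,"ty":-120,"tz":120,"yaw":0},{"tx":-60,"ty":-160,"tz":120,"yaw":0},{"tx":-60,"ty":-200,"tz":120,"yaw":0}]'
python3 - <<'E'
from h import *
p=snapshot("top");save(p,"top20.png",(310,125,100,80),8)
p=snapshot("scene");save(p,"scene20.png",(250,150,100,75),8);save(p,"scene20f.png")
for q in ["mouse","case","magnifier"]: print(q,[(np.round(r["xy"],1).tolist(),round(r["p"],2)) for r in place_of(q,p)][:2])
E
```

```text
time_s: 21.55
ee_pos: [0.4725, -0.336, 0.2307]
orientation: [-0.11, 0.039, -0.668, 0.735]
force: [-0.0, 0.3, 0.0]
opening: 0.007
mouse [([277.5, 234.2], 0.68)]
case [([371.2, 175.9], 0.79)]
magnifier []
```

View pics/top20.png

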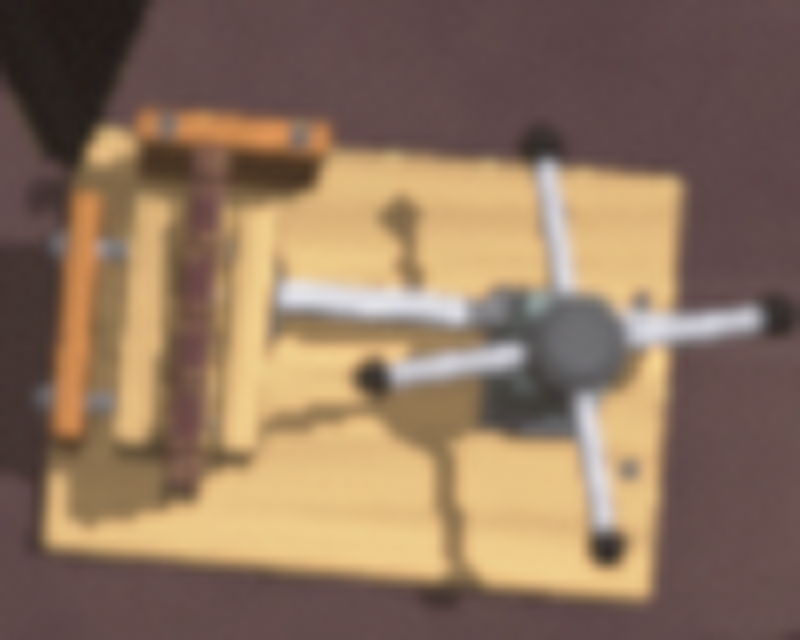

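View pics/scene20.png

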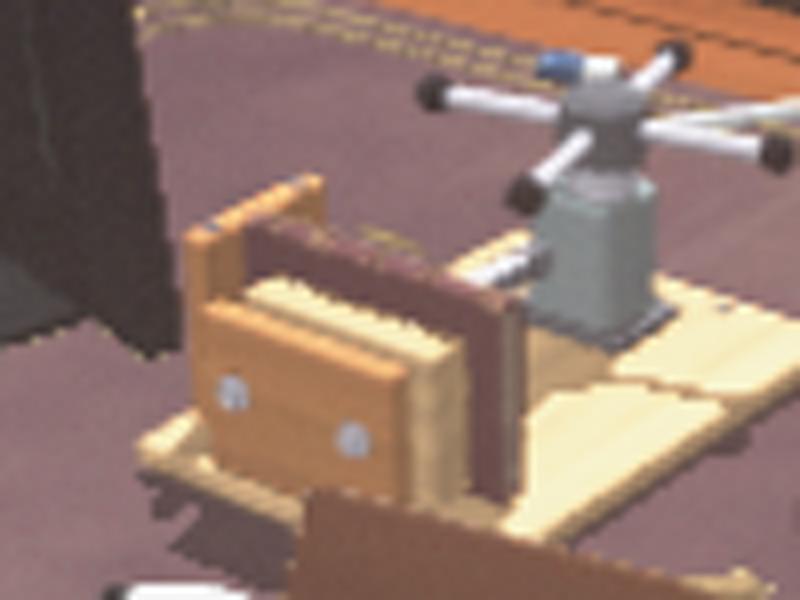

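```bash
python3 - <<'E'
from h import *
p=snapshot("top");a=cv2.imread("pics/top0.png").astype(int);b=p["color"][:,:,::-1].astype(int)
for n,(l,t,w,h) in dict(mouse=(278,155,24,36),case=(412,190,50,22),magn=(268,208,56,32)).items():
    print(n,np.abs(a-b)[t:t+h,l:l+w].mean().round(2))
for q in ["magnifier","notebook_mid","stop_face"]: print(q,[(np.round(r["xy"],1).tolist(),round(r["p"],2)) for r in place_of(q,p)][:4])
save(p,"top21.png",(240,100,240,180),3.3)
print(state()["force"])
E
```

```text
mouse 4.98
case 10.2
magn 4.54
magnifier [([297.1, 222.2], 0.97)]
notebook_mid [([365.0, 233.6], 0.83), ([204.6, 160.7], 0.81), ([336.1, 170.6], 0.62), ([421.1, 252.6], 0.54)]
stop_face [([337.5, 149.0], 0.64)]
[0.38531179 0.0069843  0.37521672]
```

View pics/top21.png

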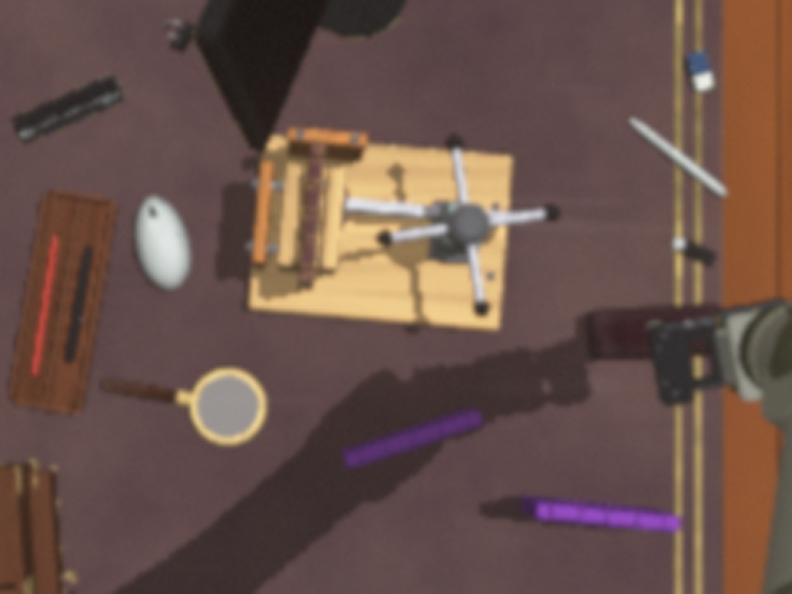

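The mouse, case, magnifier and purple books are where they were (the hand merely overlaps the case in this view). The notebook is at the stop at about (315,148) in the crop, and the arm is clear.

```bash
python3 -c "
from plant import *
print(sign_off())"
```

```text
the job is handed in; nothing more can be done
None
```

I slid the notebook home against the end stop. I then turned the star wheel clockwise by about 215° over three spokes, withdrew the hand and handed the job in at about 22 s. No verdict was reported.

**Notebook at the stop:** My last pictures show it upright against the stop, between the jaws. When it reached the stop, the push read about 7 N along the press and about 10 N in total, below the 15 N limit.

**Grip:** I estimate 30–40 N. I inferred this from the push on the spokes and did not measure it directly. The readings did not fully agree:
- Taken at face value, the last wheel torque (0.84 N m, average of the last readings) means about 42 N.
- Corrected for the free-running torque I measured (0.57 N m instead of the stated 0.50), it means about 34 N.
- The wrist torque suggests about 30 N.

**Bystanders:** The mouse and magnifier have not moved in the pictures. In the last overhead view the hand partly covered the glasses case. The visible part was unmoved, and the scene camera put the case within about 3 pixels of its first place. The detector missed the magnifier in the last scene picture but found it in the overhead one, about 1 pixel from its first place.

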